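# Gauge tube-adapter cushions and sort them for the centrifuge

## Robot

A 6-joint arm with a two-finger parallel gripper is mounted at the origin on the work surface. World frame = base frame: x ahead of the robot, y to its left, z up, the work surface at z = 0. Lengths are in m, angles in degrees, forces in N, time in s.
With the tool pointing down it reaches from about 0.325 to 0.775 m from the base axis. Payload 5.5 kg.
Tool frame: the origin (TCP) lies between the finger pads; the fingertips stand 25 mm ahead of it and the grasp point (between the pads) lies 6 mm ahead of it (env.finger_overhang is the distance from the TCP to the fingertips, in m); z points along the fingers, y is the direction in which the jaws open and shut (so a half turn about z gives the same grasp; the last joint's range is limited). The gripper opens to 88 mm and grips with 3 to 60 N. Pads are 20 mm wide; open, the fingers measure 115 mm over their backs; the gripper's body (75 mm by 178 mm) begins 61 mm behind the grasp point.
Start: joints at [64.131, 5.22, 70.514, -0, 104.267, -3.249], TCP at [0.231, 0.554, 0.248] pointing down, gripper open.
Joint ranges: [-164.24, 164.24], [-49.07, 125.15], [9.68, 141.18], [-86.29, 266.29], [3.28, 154.24], [-151.56, 151.56]. Speed limits (degrees/s): [147.25, 147.25, 172.46, 180, 180, 180].

## Interface

Orientations are given as a 3x3 rotation matrix whose columns are the frame's x, y, z axes.
In Python, from station import readout, optics, env, nets gives the robot as it stands. The module is installed in compiled form; this text tells all that it offers.
- The arm moves only by the tool play_rows, never from a script. Its argument "commands" is a list that holds one entry, the list of rows, each a list of 4 numbers: the shift along the tool's x, y, z in m, then the turn about the tool's z in degrees. In form: [[[x, y, z, yaw], ...]]. A call has 1 to 12 rows; each row is the pose to reach, as a shift and turn from the pose measured when the call began, along the tool's axes at that moment; what a row does not reach only later rows make up. A row lasts 1/10 s, in which the tool goes at most 50 mm and 8.59 degrees, less where a joint would pass 70% of its speed; a pose out of reach is approached as far as the arm can. A call with a gripper value outside its range is refused whole. "fingers" is the gripper command: -1 is shut, 1 is fully open, values between are in proportion, set as the call begins (left out, the last holds). The fingers move at their own pace and stop on an object; the grip force is fixed at half the most. Time passes only in rows, so rows that repeat a pose let the fingers close. It gives the time, the measured TCP pose, the force and the opening at its end, in the units of the state.
- readout.sense(): the state, without advancing time (a new reading comes with each control period).
- optics.grab_frame(name): name is "scene" or "top" or "wrist"; returns the picture (480x640x3 uint8, blue, green, red); there is no depth.
- optics.camera_model(name): a dict with "camera_matrix" (3x3 intrinsics, pixels), "R" (3x3) and "t" (3): a world point X has camera coordinates R X + t. Camera axes: x right, y down, z forward; pixel columns grow to the right and rows downward; lengths in m; the calibration is good to about 2 mm. A picture is of the moment at which its call begins: read the wrist's pose just before it. camera_model takes no time and is no camera call; for the wrist camera it gives the pose at the moment of the call.
- env.hand_in(): hands the job in, once; it reports no verdict.
Trained networks look in the newest picture that a camera, given by its name, has taken for a name from the list of things; names that differ only in an ending like _2 or _b are one class to them, and where a whole thing is asked for, a point or a joint stands for the part that bears it (a point fixed in the world has none). Each returns a list of dicts, best first, with "p" (0 to 1); they miss things now and then, are a little off and sometimes report something else, mostly with a low value. They report only what shows in the picture. A call takes as long as a camera call. They do not tell look-alikes from the thing itself.
- nets.boxes_of(camera, thing): "centre" ([x, y, z] in m, in world coordinates, good to about 4 mm: the middle of the surface that is visible of it).
- nets.outline_of(camera, thing): "pixels" (480x640 bool, what is visible of it).
The state is a dict: "clock": time; "joint_positions": joint angles; "joint_vel": joint speeds; "effort": joint torques, N m; "eef_pos": TCP position; "eef_rot": TCP orientation; "wrist_force": force on the tool from outside, world axes, zero at the start; "ft_torque": the same for the moment, N m; "width": finger opening in m.
Only numpy, scipy, OpenCV 4.12 (cv2) and the standard library are available. Lean on these libraries where they do the work, as an engineer would, in place of code of your own. Each camera call takes 0.05 s, during which the arm holds its last target.

## Task

Check the rubber cushion in every tube adapter before the centrifuge is loaded: take the hardness gauge from its stand, turn it to match each adapter's flat-sided well, push it in until its collar sits on the rim, and read how far the pin sinks. Stand the adapters with sound, deeply yielding cushions upright in the long aluminium tray and those with hardened cushions upright in the short black tray, and put the gauge fully back in its stand, leaving the jar, nut and screwdriver where they are.

Things in the scene. Friction and masses are not known exactly. Their poses are not given: they have to be found in the camera images.
- adapter1_mid (a point): a loose tube adapter: a grey plastic block 58 (its x) x 46 (its y) x 56 mm (z up), 250 g, all alike outside; may be absent. This point is its centre, 28 mm below the rim. In the middle of its top is a flat-sided well 24 (x) x 13 (y) mm; a black rubber cushion lies in it, its face 24 mm below the rim
- adapter1: the same adapter 1; origin at the centre of its underside
- adapter2_mid (a point): a loose tube adapter: a grey plastic block 58 (its x) x 46 (its y) x 56 mm (z up), 250 g, all alike outside; may be absent. This point is its centre, 28 mm below the rim. In the middle of its top is a flat-sided well 24 (x) x 13 (y) mm; a black rubber cushion lies in it, its face 24 mm below the rim
- adapter2: the same adapter 2; origin at the centre of its underside
- adapter3_mid (a point): a loose tube adapter: a grey plastic block 58 (its x) x 46 (its y) x 56 mm (z up), 250 g, all alike outside; may be absent. This point is its centre, 28 mm below the rim. In the middle of its top is a flat-sided well 24 (x) x 13 (y) mm; a black rubber cushion lies in it, its face 24 mm below the rim
- adapter3: the same adapter 3; origin at the centre of its underside
- adapter4_mid (a point): a loose tube adapter: a grey plastic block 58 (its x) x 46 (its y) x 56 mm (z up), 250 g, all alike outside; may be absent. This point is its centre, 28 mm below the rim. In the middle of its top is a flat-sided well 24 (x) x 13 (y) mm; a black rubber cushion lies in it, its face 24 mm below the rim
- adapter4: the same adapter 4; origin at the centre of its underside
- adapter5_mid (a point): a loose tube adapter: a grey plastic block 58 (its x) x 46 (its y) x 56 mm (z up), 250 g, all alike outside; may be absent. This point is its centre, 28 mm below the rim. In the middle of its top is a flat-sided well 24 (x) x 13 (y) mm; a black rubber cushion lies in it, its face 24 mm below the rim
- adapter5: the same adapter 5; origin at the centre of its underside
- cushion1 (a joint): how far the cushion in adapter 1 has been pressed in, m: 0 untouched, at most 0.015; slow rubber, it keeps the dent during the job. With the gauge fully seated a sound cushion sinks about 11.5 mm, a hardened one about 4.5 mm
- cushion2 (a joint): how far the cushion in adapter 2 has been pressed in, m: 0 untouched, at most 0.015; slow rubber, it keeps the dent during the job. With the gauge fully seated a sound cushion sinks about 11.5 mm, a hardened one about 4.5 mm
- cushion3 (a joint): how far the cushion in adapter 3 has been pressed in, m: 0 untouched, at most 0.015; slow rubber, it keeps the dent during the job. With the gauge fully seated a sound cushion sinks about 11.5 mm, a hardened one about 4.5 mm
- cushion4 (a joint): how far the cushion in adapter 4 has been pressed in, m: 0 untouched, at most 0.015; slow rubber, it keeps the dent during the job. With the gauge fully seated a sound cushion sinks about 11.5 mm, a hardened one about 4.5 mm
- cushion5 (a joint): how far the cushion in adapter 5 has been pressed in, m: 0 untouched, at most 0.015; slow rubber, it keeps the dent during the job. With the gauge fully seated a sound cushion sinks about 11.5 mm, a hardened one about 4.5 mm
- gauge_grip (a point): the hardness gauge, 160 g, at the start upright in its stand. This point is the middle of its black handle, 30 (its x) x 24 (its y) x 46 mm high (z up), gripped across the 24 mm. Small dark pointers on the handle's +x and -x sides rise over a white scale as the pin is pushed back
- pin (a joint): how far the gauge's pin is pushed back into the shaft, m (0 to 0.016; spring 500 N/m). With the collar seated on an adapter: about 0.0025 on a sound cushion (1.5 N), about 0.0095 on a hardened one (5 N)
- stand_top (a point): fixed aluminium gauge stand, a block 76 (x) x 64 (y) x 58 mm high with a flat-sided well 24 (x) x 13 (y) mm, 52 mm deep. This point is the centre of the well's mouth, on top of the block; z up. With the gauge home its collar rests on the block, its handle's middle 33 mm above this point, its x along the stand's x either way round
- tray: the long aluminium loading tray, fixed, outer 115 (x) x 260 (y) mm, walls 5 mm thick and 18 mm high, floor 5 mm thick; origin at the centre of its underside
- bin: the short black plastic reject tray, fixed, outer 115 (x) x 165 (y) mm, walls 5 mm thick and 18 mm high, floor 5 mm thick; origin at the centre of its underside
- jar: a small amber glass jar, 44 mm wide, 60 mm high; a bystander, origin at the centre of its underside
- knurled_nut: a round steel nut, 44 mm wide, 24 mm high; a bystander, origin at the centre of its underside
- hexdriver: a screwdriver, 160 mm long, lying flat; a bystander
- gauge: the same gauge; origin at the centre of its collar's underside, 33 mm below the handle's middle. Collar 40 x 30 x 10 mm; below it a flat-sided steel shaft 19 (x) x 8 (y) mm, 20 mm long (last 5 mm tapering to 14 x 5), then a sprung pin 5 mm thick sticking out 18 mm further. With the collar on an adapter's rim the pin presses the cushion
Mind the look-alikes: they are no part of the job. Leave any green or pink look-alike of the adapter4 alone.

How it is judged (in metres and radians):
On the way:
1. every adapter's cushion has been pressed with the gauge as far as its seated collar lets the pin sink (value of joint each of cushion1, cushion3, cushion5 above 0.008 m and value of joint each of cushion2, cushion4 above 0.002 m), for 0.2 s.
At the end, for the whole second after the job is handed in: every adapter gauged (dent over 8 mm sound, 2 mm hardened); sound ones upright (7 deg) on the long tray's floor, hardened ones on the short black tray's, all at rest; gauge upright in its stand, within 6 mm of centre, collar within 4 mm of the top (all of step 1 and x of adapter1_mid in the frame of tray between -0.035 and 0.035 m and y of adapter1_mid in the frame of tray between -0.11 and 0.11 m and z of adapter1_mid in the frame of tray between 0.026 and 0.038 m and angle between each of adapter1_mid, adapter2_mid, adapter3_mid, adapter4_mid, adapter5_mid's own z axis and vertical below 0.12 rad and linear speed of each of adapter1, adapter2, adapter3, adapter4, adapter5, gauge below 0.02 m/s and x of adapter2_mid in the frame of bin between -0.035 and 0.035 m and y of adapter2_mid in the frame of bin between -0.06 and 0.06 m and z of adapter2_mid in the frame of bin between 0.026 and 0.038 m and x of adapter3_mid in the frame of tray between -0.035 and 0.035 m and y of adapter3_mid in the frame of tray between -0.11 and 0.11 m and z of adapter3_mid in the frame of tray between 0.026 and 0.038 m and x of adapter4_mid in the frame of bin between -0.035 and 0.035 m and y of adapter4_mid in the frame of bin between -0.06 and 0.06 m and z of adapter4_mid in the frame of bin between 0.026 and 0.038 m and x of adapter5_mid in the frame of tray between -0.035 and 0.035 m and y of adapter5_mid in the frame of tray between -0.11 and 0.11 m and z of adapter5_mid in the frame of tray between 0.026 and 0.038 m and x of gauge_grip in the frame of stand_top between -0.006 and 0.006 m and y of gauge_grip in the frame of stand_top between -0.006 and 0.006 m and z of gauge_grip in the frame of stand_top between 0.028 and 0.037 m and angle between gauge_grip's own z axis and vertical below 0.1 rad); the robot touches nothing.
It fails at once if the jar is shoved more than 40 mm (distance of jar from where it was at the start of the episode above 0.04 m).
It fails at once if the nut is shoved more than 40 mm (distance of knurled_nut from where it was at the start of the episode above 0.04 m).
It fails at once if the screwdriver is shoved more than 40 mm (distance of hexdriver from where it was at the start of the episode above 0.04 m).
Of adapter1, adapter2, adapter3, adapter4, adapter5 only 4 to 5 are there at a start; the rules pass over those that are not, and their reading is None.
At some moment in a run one of adapter1, adapter2, adapter3, adapter4, adapter5 may be knocked a few centimetres aside while the robot is not near it.
It also fails if it takes over 208 s, if anything falls off the work surface, if the arm or the gripper's body presses on something with over 40 N, if the wrist force passes 120 N, or if a joint passes its speed limit or range.

## Working session

There is one attempt and no reset: what is moved stays moved. The work goes in short steps, Python scripts to look and compute and a tool call to move; the robot and the scene stay as the last step left them, time stands still between calls to the robot, and variables do not carry over. Pictures are saved under pics/ and viewed, and the job is handed in when it is done.

Besides the shell and the picture viewer there is one more tool, called after "Request:" as name(argument=value, ...) on one line, values as JSON. play_rows: Moves the arm, as the interface text tells. Its arguments: {"type":"object","properties":{"commands":{"type":"array","items":{"type":"array","items":{"type":"array","items":{"type":"number"}}}},"fingers":{"type":"number"}},"required":["commands"]}

```bash
mkdir -p pics
cat > h.py <<'E'
import numpy as np, cv2
from station import readout, optics, env, nets
def shot(name,fn):
    im=optics.grab_frame(name); cv2.imwrite('pics/'+fn,im); return im
def proj(cm,X):
    c=cm['R']@np.array(X)+np.array(cm['t']).ravel(); p=cm['camera_matrix']@c; return p[:2]/p[2]
def back(cm,uv,z):
    K=np.array(cm['camera_matrix']);R=np.array(cm['R']);t=np.array(cm['t']).ravel()
    d=R.T@np.linalg.inv(K)@np.array([uv[0],uv[1],1.]); o=-R.T@t
    return o+d*(z-o[2])/d[2]
E
python3 - <<'E'
from h import *
s=readout.sense()
for k in s: print(k,np.round(s[k],3).tolist())
for n in ['scene','top','wrist']:
    shot(n,n+'0.png')
    cm=optics.camera_model(n); print(n,np.round(cm['R'],3).tolist(),np.round(cm['t'],3).tolist(),np.round(cm['camera_matrix'],1).tolist())
E
```

```text
clock 0.0
joint_positions [64.131, 5.262, 70.58, -0.0, 104.268, -3.248]
joint_vel [0.144, -0.046, 0.035, -0.066, -0.109, 0.089]
effort [0.0, -44.645, -40.645, 0.07, 0.029, -0.0]
eef_pos [0.231, 0.554, 0.247]
eef_rot [[-0.923, 0.385, -0.001], [0.385, 0.923, -0.002], [0.0, -0.002, -1.0]]
wrist_force [-0.18, 0.025, -0.155]
ft_torque [0.031, -0.013, 0.016]
width 0.088
scene [[-0.227, 0.974, -0.008], [0.829, 0.189, -0.527], [-0.511, -0.126, -0.85]] [0.147, -0.35, 1.574] [[573.9, 0.0, 314.4], [0.0, 573.9, 242.6], [0.0, 0.0, 1.0]]
top [[-0.058, -0.998, -0.002], [-0.973, 0.057, -0.226], [0.225, -0.012, -0.974]] [-0.02, 0.53, 1.293] [[563.9, 0.0, 317.0], [0.0, 563.9, 233.9], [0.0, 0.0, 1.0]]
wrist [[0.385, 0.923, -0.003], [0.89, -0.371, 0.265], [0.244, -0.104, -0.964]] [-0.598, -0.032, 0.389] [[386.4, 0.0, 313.5], [0.0, 386.4, 242.0], [0.0, 0.0, 1.0]]
```

View pics/scene0.png

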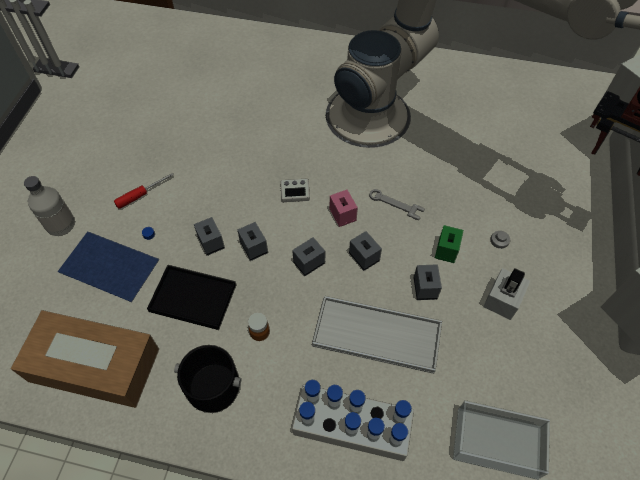

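View pics/top0.png

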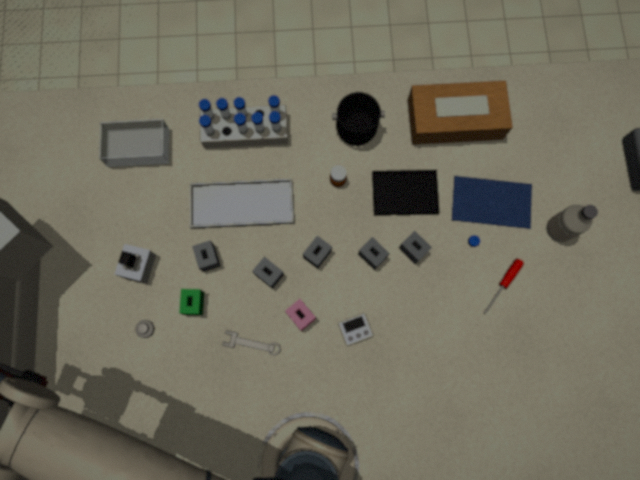

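View pics/wrist0.png

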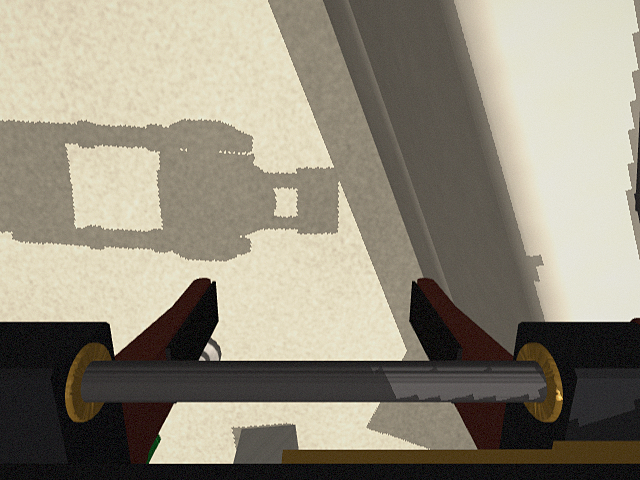

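Top view: five grey adapters at about (206,255), (268,271), (318,251), (373,252), (416,247), with green and pink look-alikes. The gauge stand is at (134,263), the long tray at (242,203) and the black tray at (405,191).

Run:
```python
from h import *
ms={}
for cam in ['scene','top']:
    optics.grab_frame(cam)
    for th in ['adapter1','gauge','stand_top','tray','bin','jar','knurled_nut','hexdriver']:
        try: r=nets.boxes_of(cam,th)
        except Exception as e: print(cam,th,'ERR',e); continue
        print(cam,th,[(round(d['p'],2),np.round(d['centre'],3).tolist()) for d in r[:9]])
    for th in ['adapter1','tray','bin','gauge']:
        r=nets.outline_of(cam,th)
        for i,d in enumerate(r[:9]):
            ms[f'{cam}_{th}_{i}']=d['pixels']
            v,u=np.nonzero(d['pixels']); print(cam,th,round(d['p'],2),len(u),u.mean().round(1),v.mean().round(1))
np.savez('ms.npz',**ms)
print(readout.sense()['clock'])
```

```text
scene adapter1 [(0.87, [0.506, 0.219, 0.056]), (0.79, [0.486, -0.183, 0.056]), (0.71, [0.494, -0.046, 0.053]), (0.71, [0.495, -0.277, 0.055]), (0.7, [0.406, 0.257, 0.059]), (0.6, [0.351, -0.002, 0.056])]
scene gauge [(0.8, [0.499, 0.39, 0.1]), (0.23, [0.412, -0.514, 0.018])]
scene stand_top [(0.98, [0.512, 0.386, 0.06]), (0.75, [0.487, -0.18, 0.056])]
scene tray [(0.85, [0.628, 0.136, 0.003])]
scene bin [(0.97, [0.635, -0.28, 0.005])]
scene jar [(0.68, [0.691, -0.111, 0.062])]
scene knurled_nut [(0.62, [0.341, 0.372, 0.015])]
scene hexdriver [(0.8, [0.414, -0.513, 0.02]), (0.65, [0.457, 0.074, 0.055]), (0.48, [0.505, 0.217, 0.055])]
scene adapter1 0.82 852 426.7 282.1
scene adapter1 0.75 858 308.5 256.4
scene adapter1 0.71 732 209.0 235.9
scene adapter1 0.71 787 448.6 243.6
scene adapter1 0.69 801 252.5 240.7
scene adapter1 0.68 761 342.6 207.2
scene adapter1 0.56 766 364.6 250.7
scene tray 0.82 6482 378.4 334.0
scene tray 0.45 709 209.2 235.7
scene tray 0.31 762 252.9 240.8
scene bin 0.89 3765 191.9 296.6
scene gauge 0.8 397 513.0 282.7
top adapter1 [(0.96, [0.341, -0.003, 0.059]), 
[... 339 characters left out ...]
.004])]
top bin [(0.7, [0.636, -0.28, 0.006])]
top jar [(0.9, [0.672, -0.115, 0.061])]
top knurled_nut [(0.72, [0.33, 0.376, 0.013]), (0.34, [0.634, -0.282, 0.006])]
top hexdriver [(0.84, [0.409, -0.509, 0.021]), (0.32, [0.486, -0.286, 0.057])]
top adapter1 0.96 592 373.0 253.1
top adapter1 0.7 654 190.5 301.0
top adapter1 0.69 620 205.5 255.3
top adapter1 0.63 551 267.3 272.0
top adapter1 0.61 575 414.2 246.3
top adapter1 0.56 588 316.6 251.6
top adapter1 0.56 550 299.4 314.1
top adapter1 0.55 267 128.2 260.1
top tray 0.95 4739 240.6 202.8
top tray 0.35 320 337.2 175.6
top bin 0.64 634 205.7 255.6
top bin 0.61 3056 405.0 191.9
top bin 0.57 544 316.3 251.7
top gauge 0.73 312 128.2 259.9
1.45
```

Run:
```python
import cv2,numpy as np
a=cv2.imread('pics/top0.png')
c=a[220:330,90:450]; cv2.imwrite('pics/t1.png',cv2.resize(c,None,fx=2.2,fy=2.2,interpolation=cv2.INTER_CUBIC))
b=cv2.imread('pics/scene0.png')
c=b[170:350,180:560]; cv2.imwrite('pics/s1.png',cv2.resize(c,None,fx=2.1,fy=2.1,interpolation=cv2.INTER_CUBIC))
```

```text
(no output)
```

View pics/t1.png

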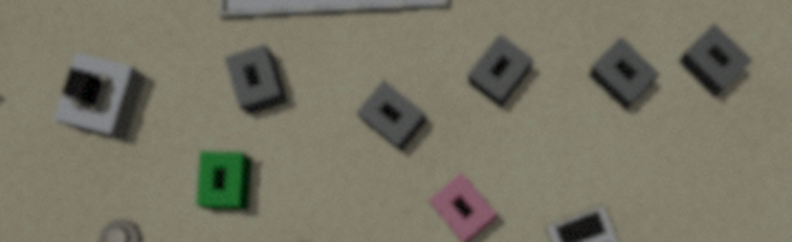

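View pics/s1.png

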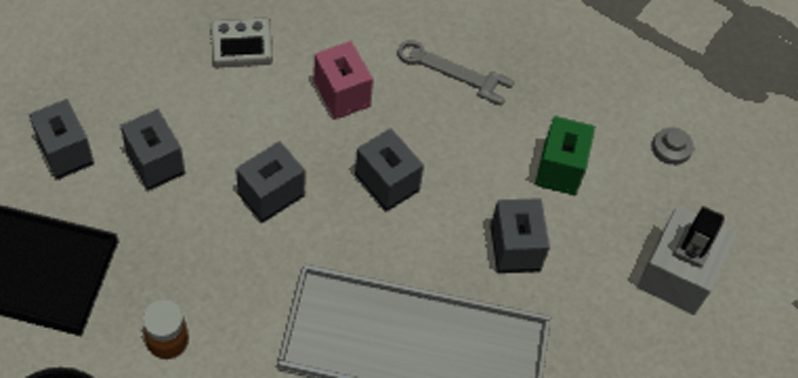

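```bash
cat >> h.py <<'E'
def well(im,cm,xy,z=0.056,r=0.022,res=0.0004):
    """rectify patch at height z around xy, find dark blob near the middle; return centre, long axis deg, size mm"""
    n=int(2*r/res); g=np.arange(n)
    gx,gy=np.meshgrid(xy[0]-r+(g+.5)*res, xy[1]-r+(g+.5)*res)
    P=np.stack([gx.ravel(),gy.ravel(),np.full(gx.size,z)])
    c=np.array(cm['R'])@P+np.array(cm['t']).reshape(3,1); p=np.array(cm['camera_matrix'])@c; p=p[:2]/p[2]
    w=cv2.remap(im,p[0].reshape(n,n).astype(np.float32),p[1].reshape(n,n).astype(np.float32),cv2.INTER_CUBIC)
    gray=cv2.cvtColor(w,cv2.COLOR_BGR2GRAY)
    return w,gray
def wellfit(im,cm,xy,z=0.056,r=0.022,res=0.0004,thr=None):
    w,gray=well(im,cm,xy,z,r,res)
    if thr is None:
        thr,_=cv2.threshold(gray,0,255,cv2.THRESH_OTSU)
    b=(gray<thr).astype(np.uint8)
    k,lab,st,ce=cv2.connectedComponentsWithStats(b)
    n=gray.shape[0]
    best=None
    for i in range(1,k):
        if st[i,4]*res*res*1e6<60: continue
        d=np.hypot(*(ce[i]-n/2))
        if best is None or d<best[0]: best=(d,i)
    if best is None: return None
    cnt,_=cv2.findContours((lab==best[1]).astype(np.uint8),cv2.RETR_EXTERNAL,cv2.CHAIN_APPROX_NONE)
    cnt=max(cnt,key=cv2.contourArea)
    (cx,cy),(a,bb),ang=cv2.minAreaRect(cnt)
    if a<bb: ang+=90; a,bb=bb,a
    ang=(ang+90)%180-90
    return dict(c=(xy[0]-r+(cx+.5)*res,xy[1]-r+(cy+.5)*res),ang=ang,size=(round(a*res*1e3,1),round(bb*res*1e3,1)),thr=thr)
def go(xyz,ang=None):
    """rows numbers for target TCP xyz and tool-x angle (deg, mod 360)"""
    s=readout.sense(); R=np.array(s['eef_rot']); d=R.T@(np.array(xyz)-np.array(s['eef_pos']))
    a0=np.degrees(np.arctan2(R[1,0],R[0,0])); yaw=0 if ang is None else -((ang-a0+180)%360-180)
    print('t',round(s['clock'],2),'ang',round(a0,2),'q6',round(s['joint_positions'][5],1),'ROW',np.round(d,4).tolist(),round(yaw,2),'rows>=',int(np.ceil(max(np.linalg.norm(d)/.05,abs(yaw)/8.59)))+1)
E
python3 - <<'E'
from h import *
for cam in ['top','scene']:
    im=cv2.imread(f'pics/{cam}0.png'); cm=optics.camera_model(cam)
    for xy in [(.495,.216),(.45,.072),(.488,-.046),(.48,-.184),(.49,-.283)]:
        print(cam,xy,wellfit(im,cm,xy,r=.018))
E
```

```text
top (0.495, 0.216) {'c': (0.49600733947753906, 0.22164220428466797), 'ang': 16.699243545532227, 'size': (23.8, 13.3), 'thr': 54.0}
top (0.45, 0.072) {'c': (0.44621967163085935, 0.07278360748291016), 'ang': 50.194427490234375, 'size': (23.6, 13.3), 'thr': 55.0}
top (0.488, -0.046) {'c': (0.48969203338623046, -0.04838052978515625), 'ang': -41.1859245300293, 'size': (23.3, 12.6), 'thr': 52.0}
top (0.48, -0.184) {'c': (0.47829999999999995, -0.1843000015258789), 'ang': 45.0, 'size': (23.2, 13.3), 'thr': 52.0}
top (0.49, -0.283) {'c': (0.48756721343994136, -0.2871606552124023), 'ang': 39.80556869506836, 'size': (24.4, 13.1), 'thr': 51.0}
scene (0.495, 0.216) {'c': (0.49547971038818356, 0.22012109985351563), 'ang': 14.826478958129883, 'size': (24.3, 13.6), 'thr': 49.0}
scene (0.45, 0.072) {'c': (0.4459, 0.0715), 'ang': 45.0, 'size': (24.6, 14.1), 'thr': 50.0}
scene (0.488, -0.046) {'c': (0.4894187805175781, -0.049762945556640625), 'ang': -40.91438293457031, 'size': (24.5, 14.2), 'thr': 52.0}
scene (0.48, -0.184) {'c': (0.4783494354248047, -0.1861630187988281), 'ang': 42.51044845581055, 'size': (25.4, 14.1), 'thr': 51.0}
scene (0.49, -0.283) {'c': (0.48749633789062496, -0.2886176116943359), 'ang': 38.45370864868164, 'size': (25.4, 14.1), 'thr': 52.0}
```

Run:
```python
from h import *
go((.495,.385,.22),167)
```

```text
t 1.45 ang 157.38 q6 -3.2 ROW [-0.3089, -0.0542, 0.0276] -9.62 rows>= 8
```

Request:
play_rows(commands=[[[-0.309,-0.054,0.027,-9.6],[-0.309,-0.054,0.027,-9.6],[-0.309,-0.054,0.027,-9.6],[-0.309,-0.054,0.027,-9.6],[-0.309,-0.054,0.027,-9.6],[-0.309,-0.054,0.027,-9.6],[-0.309,-0.054,0.027,-9.6],[-0.309,-0.054,0.027,-9.6],[-0.309,-0.054,0.027,-9.6]]], fingers=1)

```text
clock: 2.35
eef_pos: [0.4947, 0.3857, 0.2207]
eef_rot: [[-0.974, 0.225, -0.001], [0.225, 0.974, 0.0], [0.001, 0.0, -1.0]]
wrist_force: [0.2, 0.1, 0.2]
width: 0.0876
```

Run:
```python
from h import *
shot('wrist','w1.png'); cm=optics.camera_model('wrist'); np.savez('w1.npz',**cm)
print(readout.sense()['clock'],np.round(readout.sense()['eef_pos'],4))
```

```text
2.4 [0.4943 0.3862 0.221 ]
```

View pics/w1.png

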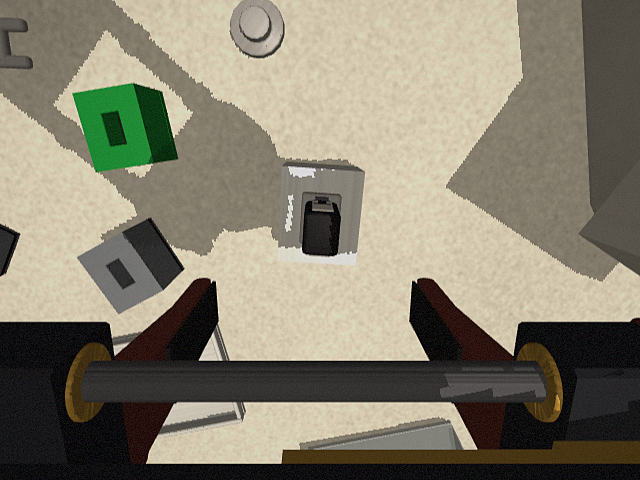

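The stand is centred near (321,212), its long side runs up the image, and it is turned a few degrees from the tool.

Run:
```python
from h import *
im=cv2.imread('pics/w1.png'); cm=dict(np.load('w1.npz'))
for z,n,xy in [(.058,'a',(.48,.385)),(.114,'b',(.48,.385))]:
    w,g=well(im,cm,xy,z,.06,.0003); cv2.imwrite(f'pics/w1{n}.png',w)
a=np.hstack([cv2.imread('pics/w1a.png'),cv2.imread('pics/w1b.png')]); cv2.imwrite('pics/w1ab.png',a); print(a.shape)
```

```text
(400, 800, 3)
```

View pics/w1ab.png

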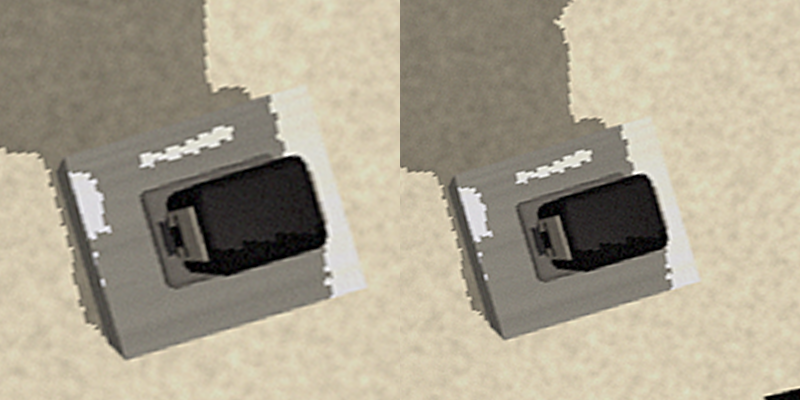

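Run:
```python
from h import *
go((.4848,.3918,.1),163.2)
```

```text
t 2.4 ang 167.05 q6 -42.2 ROW [0.0104, 0.0033, 0.121] 3.85 rows>= 4
```

Request:
play_rows(commands=[[[0.0105,0.0033,0.03,3.85],[0.0105,0.0033,0.06,3.85],[0.0105,0.0033,0.09,3.85],[0.0105,0.0033,0.115,3.85],[0.0105,0.0033,0.121,3.85],[0.0105,0.0033,0.121,3.85],[0.0105,0.0033,0.121,3.85]]], fingers=0)

```text
clock: 3.1
eef_pos: [0.4847, 0.3929, 0.1021]
eef_rot: [[-0.958, 0.288, 0.002], [0.288, 0.958, 0.002], [-0.001, 0.003, -1.0]]
wrist_force: [0.2, -0.1, 0.1]
width: 0.0441
```

Run:
```python
from h import *
shot('wrist','w2.png'); 
s=readout.sense();print(s['clock'],np.round(s['eef_pos'],4),s['width'],np.round(s['wrist_force'],2))
```

```text
3.15 [0.4851 0.3929 0.1024] 0.044059649841156054 [0.39 0.12 0.64]
```

View pics/w2.png

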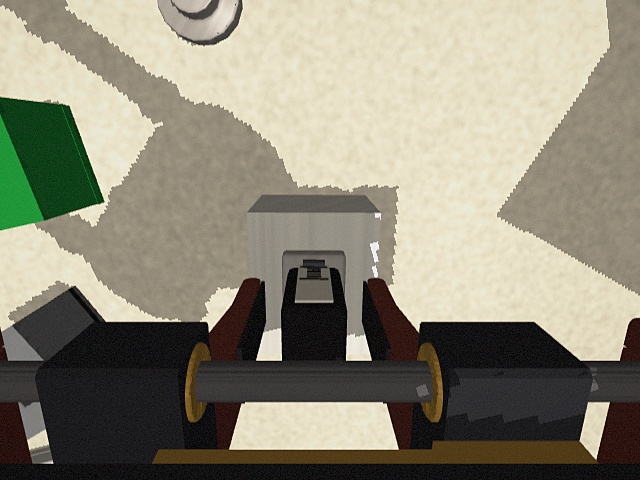

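The handle, at about (314,310), sits centred between the fingers and its sides are parallel to them. Next I grip and lift.

Request:
play_rows(commands=[[[0,0,0,0],[0,0,0,0],[0,0,0,0],[0,0,0,0],[0,0,0,0],[0,0,0,0]]], fingers=-1)

```text
clock: 3.75
eef_pos: [0.4855, 0.393, 0.1035]
eef_rot: [[-0.957, 0.288, 0.004], [0.288, 0.957, 0.004], [-0.003, 0.004, -1.0]]
wrist_force: [-0.8, -1.3, 4.7]
width: 0.0238
```

Run:
```python
from h import *
shot('wrist','w3.png'); 
s=readout.sense();print(s['clock'],np.round(s['eef_pos'],4),s['width'],np.round(s['wrist_force'],2),np.round(s['eef_rot'],3))
```

```text
3.8 [0.4855 0.393  0.1035] 0.023734453280540007 [-0.07 -1.19  5.39] [[-0.957  0.288  0.004]
 [ 0.288  0.957  0.004]
 [-0.003  0.005 -1.   ]]
```

View pics/w3.png

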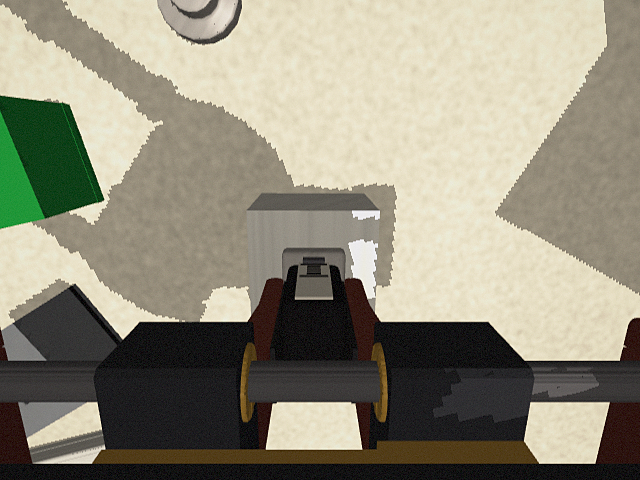

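Request:
play_rows(commands=[[[0,0,-0.01,0],[0,0,-0.03,0],[0,0,-0.05,0],[0,0,-0.07,0],[0,0,-0.075,0],[0,0,-0.075,0]]])

```text
clock: 4.4
eef_pos: [0.4854, 0.3929, 0.1792]
eef_rot: [[-0.957, 0.288, 0.005], [0.288, 0.957, 0.004], [-0.003, 0.006, -1.0]]
wrist_force: [0.5, 0.4, -2.0]
width: 0.024
```

Run:
```python
from h import *
shot('wrist','w4.png'); shot('scene','s4.png')
s=readout.sense();print(s['clock'],np.round(s['eef_pos'],4),s['width'],np.round(s['wrist_force'],2),np.round(s['eef_rot'],3))
go((.582,.245,.17),195.8)
```

```text
4.5 [0.4849 0.3925 0.177 ] 0.023900276056828738 [ 0.35 -0.04 -2.27] [[-0.958  0.288  0.002]
 [ 0.288  0.957  0.002]
 [-0.001  0.003 -1.   ]]
t 4.5 ang 163.24 q6 -37.4 ROW [-0.1355, -0.1132, 0.0069] -32.56 rows>= 5
```

View pics/w4.png

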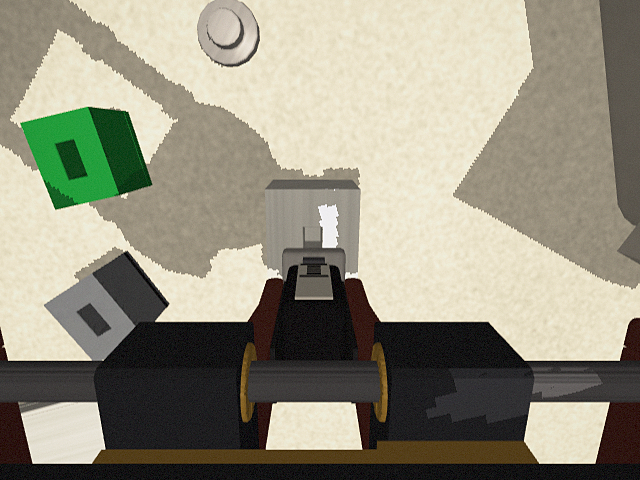

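Gauge lifted: its handle and scale are at (315,280), with the empty stand well below. Next I move to view adapter A.

Request:
play_rows(commands=[[[-0.1355,-0.113,0.007,-32.6],[-0.1355,-0.113,0.007,-32.6],[-0.1355,-0.113,0.007,-32.6],[-0.1355,-0.113,0.007,-32.6],[-0.1355,-0.113,0.007,-32.6],[-0.1355,-0.113,0.007,-32.6]]])

```text
clock: 5.1
eef_pos: [0.5817, 0.2445, 0.168]
eef_rot: [[-0.963, -0.27, -0.001], [-0.27, 0.963, 0.002], [0.0, 0.002, -1.0]]
wrist_force: [-0.3, -0.0, -2.3]
width: 0.0241
```

```bash
cat >> h.py <<'E'
def look(fn,xy,z=0.056):
    im=shot('wrist',fn); cm=optics.camera_model('wrist')
    s=readout.sense(); print(round(s['clock'],2),np.round(s['eef_pos'],4),s['width'],np.round(s['wrist_force'],2))
    f=wellfit(im,cm,xy,z,r=.02); print(f, proj(cm,(xy[0],xy[1],z)).round(0))
    if f is None: return None
    f2=wellfit(im,cm,f['c'],z,r=.018); print(f2)
    w,g=well(im,cm,f['c'],z,.045,.0003); cv2.imwrite('pics/r_'+fn,w)
    return f2
E
python3 - <<'E'
from h import *
f=look('wA.png',(.4957,.2209))
go((*f['c'],.17),f['ang']+180)
E
```

```text
5.15 [0.5814 0.2454 0.1685] 0.023627773300150715 [ 0.02 -0.32 -1.64]
{'c': (0.4957, 0.22050000000000003), 'ang': 0.0, 'size': (39.6, 38.8), 'thr': 111.0} [315. 108.]
{'c': (0.49549999999999994, 0.22030000000000005), 'ang': -90.0, 'size': (35.2, 35.2), 'thr': 109.0}
t 5.15 ang -164.27 q6 -86.0 ROW [0.0895, -0.0009, -0.0015] 105.73 rows>= 14
```

View pics/wA.png

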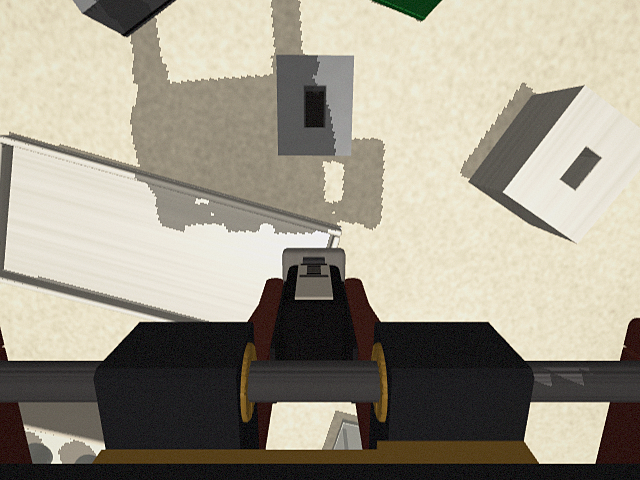

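View pics/r_wA.png

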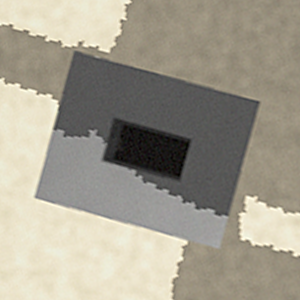

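```bash
cat >> h.py <<'E'
def rectpts(L,W,n=60):
    t=np.linspace(-.45,.45,n); o=np.full(n,.5)
    return np.vstack([np.c_[t*L,o*W],np.c_[t*L,-o*W],np.c_[o*L,t*W],np.c_[-o*L,t*W]]), np.vstack([np.tile([0,1],(2*n,1)),np.tile([1,0],(2*n,1))])
def blockfit(im,cm,xy,ang=None,z=0.056,rects=((.058,.046),(.024,.013)),res=.0004,rng=.012):
    from scipy.optimize import minimize
    r=.06; w,g=well(im,cm,xy,z,r,res); g=cv2.GaussianBlur(g.astype(np.float32),(0,0),1.2)
    gx=cv2.Sobel(g,cv2.CV_32F,1,0)/8; gy=cv2.Sobel(g,cv2.CV_32F,0,1)/8
    P=[];N=[]
    for L,W in rects:
        p,n=rectpts(L,W); P.append(p);N.append(n)
    P=np.vstack(P);N=np.vstack(N)
    def score(q):
        c,s=np.cos(q[2]),np.sin(q[2]); R=np.array([[c,-s],[s,c]])
        p=P@R.T+q[:2]; n=N@R.T
        u=(p/res+r/res-.5).astype(np.float32)
        a=cv2.remap(gx,u[:,0],u[:,1],cv2.INTER_LINEAR).ravel(); b=cv2.remap(gy,u[:,0],u[:,1],cv2.INTER_LINEAR).ravel()
        return np.minimum(np.abs(a*n[:,0]+b*n[:,1]),6).mean()
    best=(-1,None)
    angs=np.radians(np.arange(-90,90,3)) if ang is None else np.radians(ang+np.arange(-9,9.1,3))
    for th in angs:
        for dx in np.arange(-rng,rng+1e-9,.0015):
            for dy in np.arange(-rng,rng+1e-9,.0015):
                v=score((dx,dy,th))
                if v>best[0]: best=(v,(dx,dy,th))
    q0=np.array(best[1])
    m=minimize(lambda q:-score(q*np.array([.001,.001,.02])),q0/np.array([.001,.001,.02]),method='Nelder-Mead',options=dict(initial_simplex=None,xatol=.02,fatol=.001))
    q=m.x*np.array([.001,.001,.02])
    return (xy[0]+q[0],xy[1]+q[1]),(np.degrees(q[2])+90)%180-90,-m.fun
E
python3 - <<'E'
from h import *
im=cv2.imread('pics/wA.png'); cm=optics.camera_model('wrist')
c,a,v=blockfit(im,cm,(.4957,.2209),15.8); print(np.round(c,4),round(a,2),v)
go((*c,.17),a+180)
for cam in ['top','scene']:
    im=cv2.imread(f'pics/{cam}0.png'); cm=optics.camera_model(cam)
    for xy,a in [((.495,.22),15.8),((.446,.072),48),((.489,-.049),-41),((.478,-.185),43.5),((.4875,-.288),39)]:
        c,a,v=blockfit(im,cm,xy,a,rng=.006); print(cam,np.round(c,4),round(a,2),round(v,2))
E
```

```text
[0.4946 0.2209] 15.23 5.885384365443817
t 5.15 ang -164.27 q6 -86.0 ROW [0.0902, -0.0001, -0.0015] 0.49 rows>= 3
top [0.4959 0.2215] 16.46 2.94
top [0.445  0.0734] 47.78 2.82
top [ 0.49  -0.049] -41.73 2.78
top [ 0.478 -0.185] 41.36 2.65
top [ 0.4875 -0.2869] 40.8 2.58
scene [0.495 0.22 ] 15.68 5.32
scene [0.446 0.072] 47.56 5.28
scene [ 0.489  -0.0498] -40.4 5.47
scene [ 0.478  -0.1862] 41.21 5.26
scene [ 0.4875 -0.2888] 40.3 5.09
```

Request:
play_rows(commands=[[[0.045,0,0,0.5],[0.0898,0,0,0.5],[0.0898,0,0,0.5],[0.0898,0,0.01,0.5],[0.0898,0,0.02,0.5],[0.0898,0,0.025,0.5],[0.0898,0,0.025,0.5]]])

```text
clock: 5.85
eef_pos: [0.495, 0.2213, 0.1418]
eef_rot: [[-0.965, -0.263, -0.003], [-0.263, 0.965, 0.001], [0.002, 0.002, -1.0]]
wrist_force: [0.4, -0.3, -1.3]
width: 0.0244
```

Run:
```python
from h import *
shot('wrist','wA2.png')
s=readout.sense(); print(round(s['clock'],2),np.round(s['eef_pos'],4),s['width'],np.round(s['wrist_force'],2))
go((.495,.2208,.125),195.3)
```

```text
5.9 [0.4952 0.2213 0.1425] 0.024089887838044406 [ 0.82 -0.06 -0.83]
t 5.9 ang -164.78 q6 -84.8 ROW [0.0003, -0.0005, 0.0175] -0.08 rows>= 2
```

View pics/wA2.png

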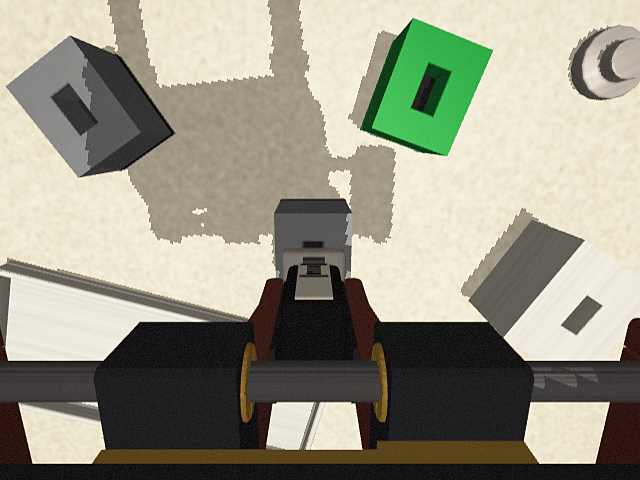

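The gauge is lined up over A, with collar and well both at column 313–314. Now descending.

Request:
play_rows(commands=[[[0.0003,-0.0005,0.006,0],[0.0003,-0.0005,0.012,0],[0.0003,-0.0005,0.018,0],[0.0003,-0.0005,0.022,0],[0.0003,-0.0005,0.026,0],[0.0003,-0.0005,0.03,0],[0.0003,-0.0005,0.033,0],[0.0003,-0.0005,0.036,0],[0.0003,-0.0005,0.038,0],[0.0003,-0.0005,0.038,0]]])

```text
clock: 6.9
eef_pos: [0.495, 0.2208, 0.1043]
eef_rot: [[-0.965, -0.263, -0.002], [-0.263, 0.965, 0.002], [0.001, 0.002, -1.0]]
wrist_force: [-0.5, 0.3, -0.4]
width: 0.0234
```

```bash
cat >> h.py <<'E'
def ptr(fn):
    im=shot('wrist',fn); s=readout.sense(); print(round(s['clock'],2),np.round(s['eef_pos'],4),s['width'],np.round(s['wrist_force'],2),np.round(s['ft_torque'],2))
    cv2.imwrite('pics/z_'+fn,cv2.resize(im[190:340,225:405],None,fx=4,fy=4,interpolation=cv2.INTER_CUBIC))
E
python3 - <<'E'
from h import *
ptr('wA3.png')
im=cv2.imread('pics/wA2.png'); cv2.imwrite('pics/z_wA2.png',cv2.resize(im[190:340,225:405],None,fx=4,fy=4,interpolation=cv2.INTER_CUBIC))
E
```

```text
6.95 [0.495  0.2208 0.1045] 0.024225432366188338 [-0.01 -0.95 -0.07] [-0.09  0.13  0.  ]
```

View pics/z_wA2.png

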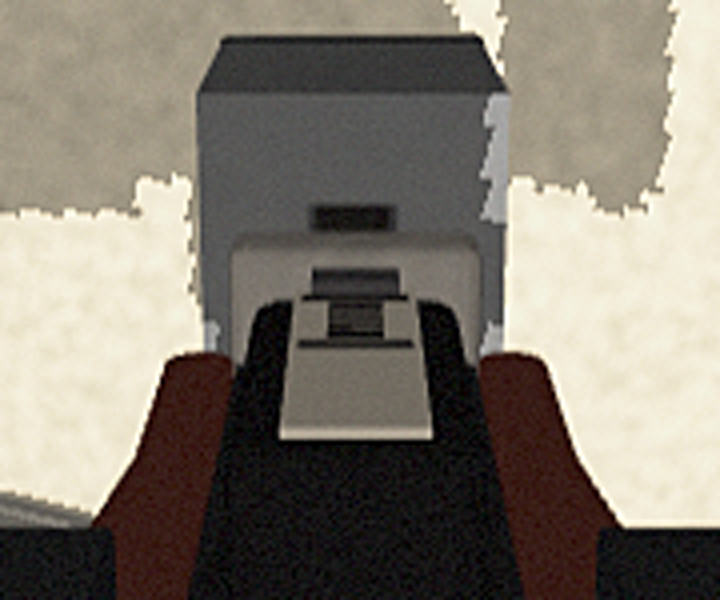

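View pics/z_wA3.png

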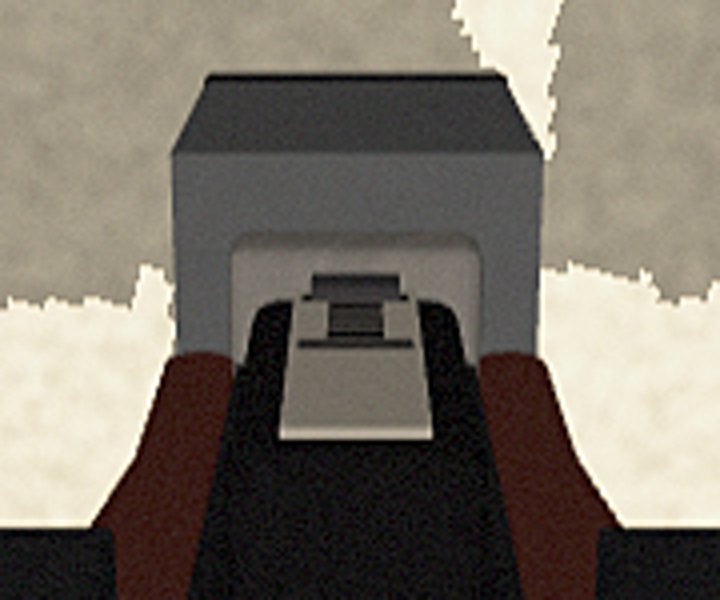

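Request:
play_rows(commands=[[[0,0,0.0015,0],[0,0,0.003,0],[0,0,0.0045,0],[0,0,0.005,0],[0,0,0.005,0]]])

```text
clock: 7.45
eef_pos: [0.4952, 0.2208, 0.1015]
eef_rot: [[-0.965, -0.263, -0.0], [-0.263, 0.965, 0.002], [-0.0, 0.002, -1.0]]
wrist_force: [-4.2, -1.5, 8.8]
width: 0.0242
```

Run:
```python
from h import *
ptr('wA4.png')
```

```text
7.5 [0.4952 0.2209 0.1015] 0.023822740139650054 [-3.62 -0.82  8.45] [-0.3   0.75 -0.02]
```

View pics/z_wA4.png

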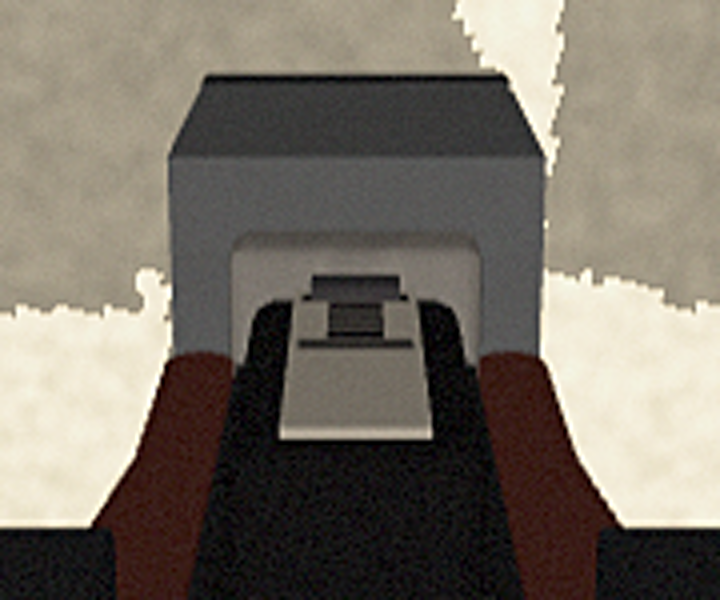

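A reads sound: the collar is seated (TCP z 0.1015, about 10 N) and the pointer has only just risen. Next is B.

Run:
```python
from h import *
go((.506,.139,.168),227.7)
```

```text
t 7.5 ang -164.78 q6 -84.9 ROW [0.0111, -0.0817, -0.0667] -32.48 rows>= 5
```

Request:
play_rows(commands=[[[0,0,-0.02,0],[0,0,-0.05,0],[0,0,-0.066,0],[0.011,-0.082,-0.066,-32.5],[0.011,-0.082,-0.066,-32.5],[0.011,-0.082,-0.066,-32.5],[0.011,-0.082,-0.066,-32.5],[0.011,-0.082,-0.066,-32.5],[0.011,-0.082,-0.066,-32.5]]])

```text
clock: 8.4
eef_pos: [0.5061, 0.1388, 0.167]
eef_rot: [[-0.675, -0.738, -0.001], [-0.738, 0.675, 0.002], [-0.001, 0.002, -1.0]]
wrist_force: [0.0, -0.3, -1.8]
width: 0.0242
```

```bash
cat >> h.py <<'E'
def seek(fn,xy,ang,z=.14,flip=180):
    im=shot('wrist',fn); cm=optics.camera_model('wrist')
    c,a,v=blockfit(im,cm,xy,ang); print(np.round(c,4),round(a,2),round(v,2))
    w,g=well(im,cm,c,.056,.045,.0003); 
    L=(150+np.array([[-29,-23],[29,-23],[29,23],[-29,23]])@np.array([[np.cos(np.radians(a)),np.sin(np.radians(a))],[-np.sin(np.radians(a)),np.cos(np.radians(a))]])/.3).astype(np.int32)
    cv2.polylines(w,[L],True,(0,0,255)); cv2.imwrite('pics/r_'+fn,w)
    s=readout.sense(); print(np.round(s['eef_pos'],4)); go((*c,z),a+flip)
E
python3 - <<'E'
from h import *
seek('wB.png',(.4455,.0727),47.7)
E
```

```text
[0.4455 0.0712] 47.7 6.0
[0.5061 0.1389 0.1671]
t 8.45 ang -132.45 q6 -126.0 ROW [0.0909, -0.001, 0.027] -0.15 rows>= 3
```

View pics/r_wB.png

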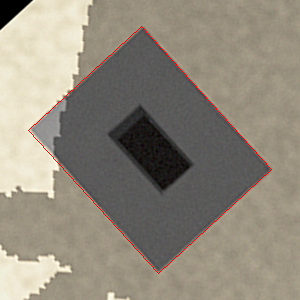

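Request:
play_rows(commands=[[[0.045,-0.0005,0,0],[0.0905,-0.0008,0,0],[0.0905,-0.0008,0.008,0],[0.0905,-0.0008,0.02,0],[0.0905,-0.0008,0.028,0],[0.0905,-0.0008,0.037,0],[0.0905,-0.0008,0.045,0],[0.0905,-0.0008,0.052,0],[0.0905,-0.0008,0.057,0],[0.0905,-0.0008,0.061,0],[0.0905,-0.0008,0.063,0],[0.0905,-0.0008,0.063,0]]])

```text
clock: 9.65
eef_pos: [0.4457, 0.0719, 0.1043]
eef_rot: [[-0.675, -0.738, -0.0], [-0.738, 0.675, 0.003], [-0.002, 0.002, -1.0]]
wrist_force: [-1.3, 1.7, 3.8]
width: 0.0241
```

Run:
```python
from h import *
ptr('wB3.png')
```

```text
9.7 [0.4457 0.0719 0.1045] 0.0238721166918918 [-2.1   1.98  3.59] [ 0.46  0.56 -0.01]
```

View pics/z_wB3.png

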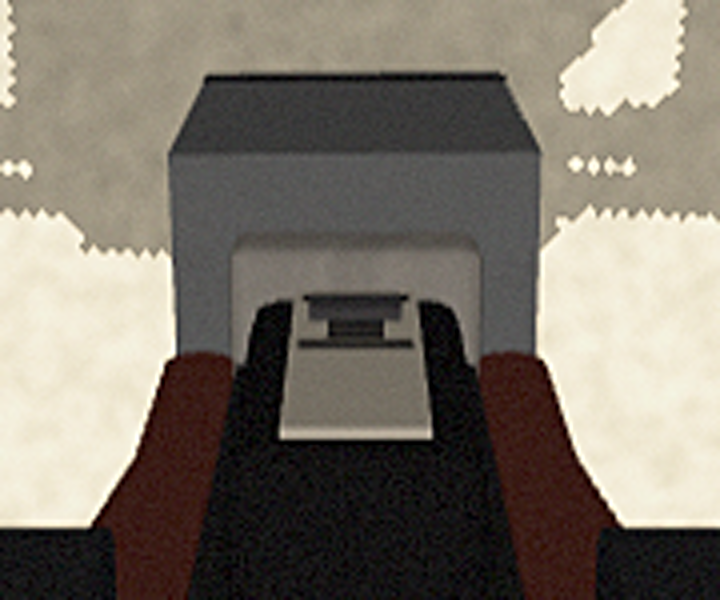

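Here the pointer has clearly risen onto the scale, so B is stiffer. I'll seat it fully.

Request:
play_rows(commands=[[[0,0,0.0015,0],[0,0,0.003,0],[0,0,0.0045,0],[0,0,0.0055,0],[0,0,0.0055,0]]])

```text
clock: 10.2
eef_pos: [0.4459, 0.0719, 0.1014]
eef_rot: [[-0.675, -0.738, 0.001], [-0.738, 0.675, 0.003], [-0.003, 0.001, -1.0]]
wrist_force: [-6.4, 1.3, 15.2]
width: 0.0238
```

Run:
```python
from h import *
ptr('wB4.png')
# C view pose
a=139.0; t=np.radians(a); go((.4895-.09*np.cos(t),-.0494-.09*np.sin(t),.168),a)
```

```text
10.25 [0.4459 0.0719 0.1014] 0.02375366063579573 [-7.17  0.24 14.35] [ 0.23  1.66 -0.01]
t 10.25 ang -132.44 q6 -132.8 ROW [0.0576, -0.204, -0.0669] 88.56 rows>= 12
```

View pics/z_wB4.png

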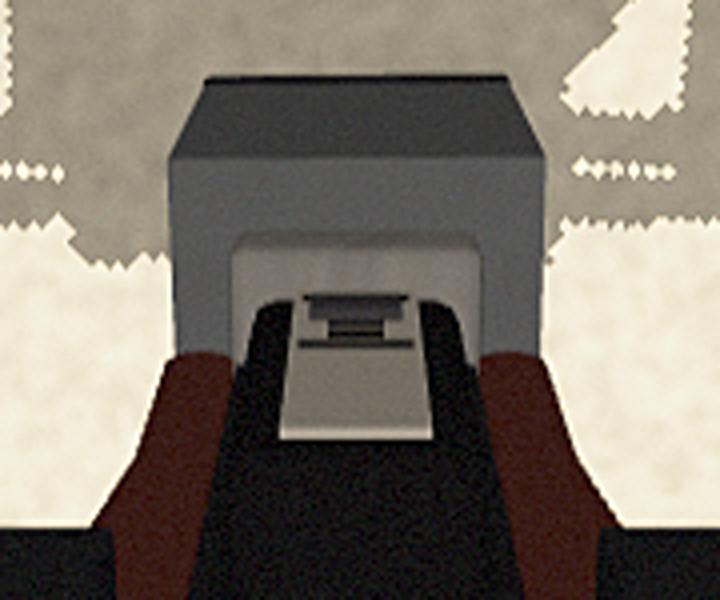

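B reads hardened: the pointer rose about four times as far as on A. Next is C.

Request:
play_rows(commands=[[[0,0,-0.035,0],[0,0,-0.067,0],[0.01,-0.03,-0.067,8],[0.02,-0.06,-0.067,16],[0.0576,-0.1,-0.067,24],[0.0576,-0.15,-0.067,33],[0.0576,-0.204,-0.067,41],[0.0576,-0.204,-0.067,50],[0.0576,-0.204,-0.067,58],[0.0576,-0.204,-0.067,67],[0.0576,-0.204,-0.067,75],[0.0576,-0.204,-0.067,84]]])

```text
clock: 11.45
eef_pos: [0.5574, -0.109, 0.1667]
eef_rot: [[-0.805, 0.594, 0.0], [0.594, 0.805, 0.002], [0.001, 0.002, -1.0]]
wrist_force: [0.1, 0.3, -1.4]
width: 0.0236
```

Run:
```python
from h import *
seek('wC.png',(.4895,-.0494),-41)
```

```text
[ 0.4895 -0.0494] -41.86 5.55
[ 0.5574 -0.1089  0.1668]
t 11.5 ang 143.15 q6 -67.7 ROW [0.09, 0.0068, 0.0269] 5.01 rows>= 3
```

View pics/r_wC.png

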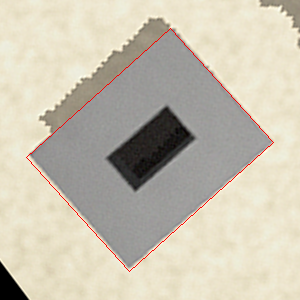

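Request:
play_rows(commands=[[[0.045,0.003,0,4],[0.09,0.0068,0,5],[0.09,0.0068,0.008,5],[0.09,0.0068,0.02,5],[0.09,0.0068,0.028,5],[0.09,0.0068,0.037,5],[0.09,0.0068,0.045,5],[0.09,0.0068,0.052,5],[0.09,0.0068,0.058,5],[0.09,0.0068,0.062,5],[0.09,0.0068,0.065,5],[0.09,0.0068,0.067,5]]])

```text
clock: 12.7
eef_pos: [0.4897, -0.0495, 0.1014]
eef_rot: [[-0.745, 0.667, 0.001], [0.667, 0.745, 0.002], [0.0, 0.002, -1.0]]
wrist_force: [-6.7, 0.0, 13.8]
width: 0.0239
```

Request:
play_rows(commands=[[[0,0,0.001,0],[0,0,0.002,0],[0,0,0.0035,0],[0,0,0.0035,0]]])

```text
clock: 13.1
eef_pos: [0.4901, -0.0495, 0.1014]
eef_rot: [[-0.745, 0.667, 0.004], [0.667, 0.745, 0.001], [-0.002, 0.003, -1.0]]
wrist_force: [-7.8, 1.5, 16.2]
width: 0.0242
```

View pics/z_wC4.png

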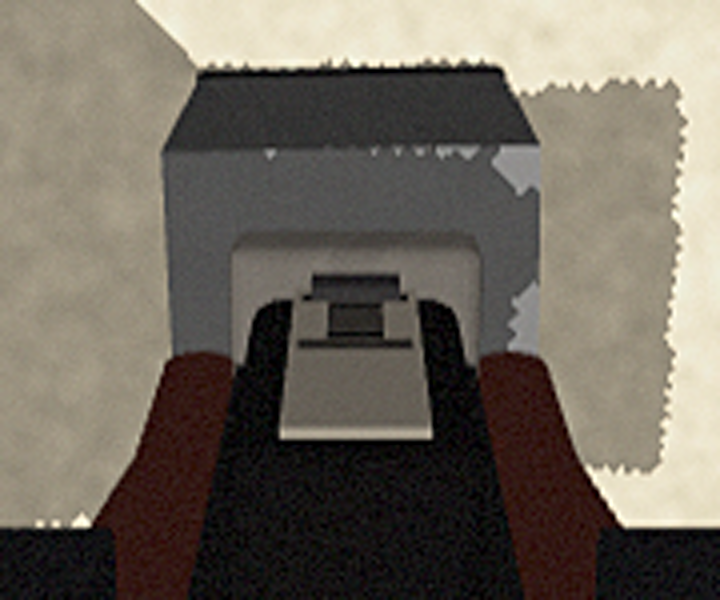

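C reads sound: seated, with the pointer near zero. Next is D.

Request:
play_rows(commands=[[[0,0,-0.035,0],[0,0,-0.067,0],[-0.01,-0.03,-0.067,8],[-0.02,-0.06,-0.067,16],[-0.04,-0.1,-0.067,25],[-0.0712,-0.15,-0.067,33],[-0.0712,-0.198,-0.067,42],[-0.0712,-0.198,-0.067,50],[-0.0712,-0.198,-0.067,59],[-0.0712,-0.198,-0.067,67],[-0.0712,-0.198,-0.067,76],[-0.0712,-0.198,-0.067,84]]])

```text
clock: 14.35
eef_pos: [0.4109, -0.2446, 0.1676]
eef_rot: [[0.591, 0.807, 0.004], [0.807, -0.591, 0.001], [0.003, 0.002, -1.0]]
wrist_force: [-0.9, 0.2, -2.1]
width: 0.0238
```

Request:
play_rows(commands=[[[0,0,0,8],[0,0,0,13.5],[0,0,0,13.5]]])

```text
clock: 14.65
eef_pos: [0.411, -0.2445, 0.1673]
eef_rot: [[0.763, 0.646, 0.004], [0.646, -0.763, 0.002], [0.004, 0.001, -1.0]]
wrist_force: [-0.5, 0.3, -2.2]
width: 0.0236
```

Run:
```python
from h import *
seek('wD.png',(.478,-.1856),41.3,flip=0)
```

```text
[ 0.478  -0.1863] 41.71 5.42
[ 0.4109 -0.2445  0.1674]
t 14.7 ang 40.44 q6 14.6 ROW [0.0887, -0.0008, 0.0277] -1.28 rows>= 3
```

View pics/r_wD.png

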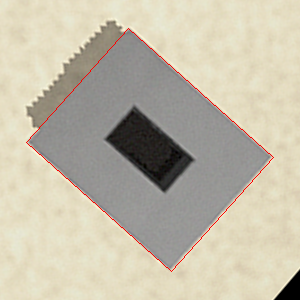

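Request:
play_rows(commands=[[[0.045,0,0,-1],[0.0887,-0.0008,0,-1.3],[0.0887,-0.0008,0.008,-1.3],[0.0887,-0.0008,0.02,-1.3],[0.0887,-0.0008,0.028,-1.3],[0.0887,-0.0008,0.037,-1.3],[0.0887,-0.0008,0.045,-1.3],[0.0887,-0.0008,0.052,-1.3],[0.0887,-0.0008,0.058,-1.3],[0.0887,-0.0008,0.062,-1.3],[0.0887,-0.0008,0.065,-1.3],[0.0887,-0.0008,0.067,-1.3]]])

```text
clock: 15.9
eef_pos: [0.4783, -0.1864, 0.1015]
eef_rot: [[0.746, 0.666, 0.005], [0.666, -0.746, 0.001], [0.004, 0.002, -1.0]]
wrist_force: [-5.0, 1.6, 11.0]
width: 0.0237
```

Request:
play_rows(commands=[[[0,0,0.001,0],[0,0,0.002,0],[0,0,0.0035,0],[0,0,0.0035,0]]])

```text
clock: 16.3
eef_pos: [0.4785, -0.1863, 0.1014]
eef_rot: [[0.746, 0.666, 0.006], [0.666, -0.746, 0.0], [0.005, 0.004, -1.0]]
wrist_force: [-6.6, 2.7, 15.3]
width: 0.0235
```

Run:
```python
from h import *
ptr('wD4.png')
a=40.5; t=np.radians(a); go((.4875-.09*np.cos(t),-.288-.09*np.sin(t),.168),a)
```

```text
16.35 [ 0.4785 -0.1863  0.1014] 0.023787501212213878 [-7.54  4.31 14.93] [ 0.54  1.88 -0.02]
t 16.35 ang 41.75 q6 23.1 ROW [-0.1506, 0.0801, -0.067] 1.25 rows>= 5
```

View pics/z_wD4.png

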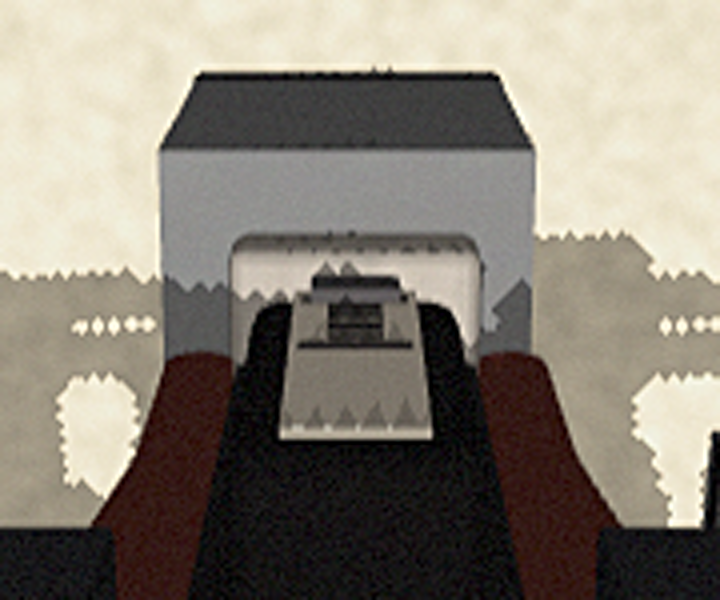

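D reads sound. Next is E.

Request:
play_rows(commands=[[[0,0,-0.035,0],[0,0,-0.067,0],[-0.04,0.02,-0.067,0],[-0.085,0.04,-0.067,0],[-0.13,0.07,-0.067,1],[-0.1506,0.08,-0.067,1],[-0.1506,0.08,-0.067,1],[-0.1506,0.08,-0.067,1]]])

```text
clock: 17.15
eef_pos: [0.4189, -0.3465, 0.1677]
eef_rot: [[0.758, 0.652, 0.006], [0.652, -0.758, 0.001], [0.006, 0.003, -1.0]]
wrist_force: [-0.5, -0.1, -2.2]
width: 0.0238
```

Run:
```python
from h import *
seek('wE.png',(.4875,-.288),40.5,flip=0)
```

```text
[ 0.4878 -0.2885] 40.56 5.44
[ 0.4193 -0.3458  0.1678]
t 17.2 ang 40.75 q6 6.0 ROW [0.0892, 0.0012, 0.0283] 0.2 rows>= 3
```

View pics/r_wE.png

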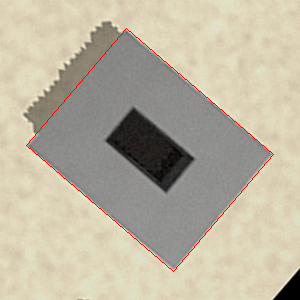

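Request:
play_rows(commands=[[[0.045,0,0,0],[0.0892,0.0012,0,0],[0.0892,0.0012,0.008,0],[0.0892,0.0012,0.02,0],[0.0892,0.0012,0.028,0],[0.0892,0.0012,0.037,0],[0.0892,0.0012,0.045,0],[0.0892,0.0012,0.052,0],[0.0892,0.0012,0.058,0],[0.0892,0.0012,0.062,0],[0.0892,0.0012,0.065,0],[0.0892,0.0012,0.067,0]]])

```text
clock: 18.4
eef_pos: [0.488, -0.2888, 0.1018]
eef_rot: [[0.758, 0.653, 0.007], [0.653, -0.758, 0.0], [0.005, 0.004, -1.0]]
wrist_force: [-1.9, -0.8, 3.4]
width: 0.0235
```

Request:
play_rows(commands=[[[0,0,0.001,0],[0,0,0.002,0],[0,0,0.0035,0],[0,0,0.0035,0]]])

```text
clock: 18.8
eef_pos: [0.4881, -0.2888, 0.1014]
eef_rot: [[0.758, 0.653, 0.008], [0.653, -0.758, -0.001], [0.006, 0.005, -1.0]]
wrist_force: [-7.2, 3.0, 14.7]
width: 0.0242
```

Run:
```python
from h import *
ptr('wE4.png')
go((.4855,.393,.185),163.24)
```

```text
18.85 [ 0.4881 -0.2888  0.1015] 0.024008020697038293 [-6.42  3.83 15.02] [ 0.68  1.8  -0.03]
t 18.85 ang 40.75 q6 15.1 ROW [0.4435, -0.5178, -0.084] -122.49 rows>= 16
```

View pics/z_wE4.png

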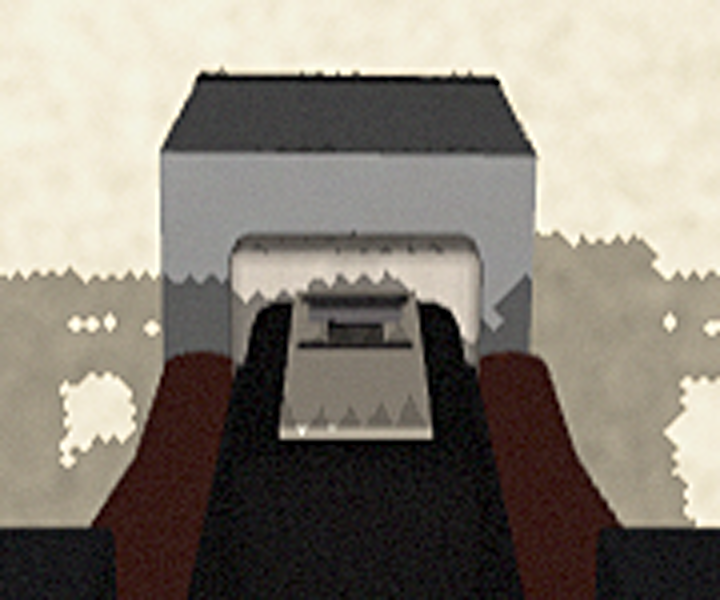

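E reads hardened, the same as B. So A, C and D are sound, and B and E are hardened. Returning the gauge to its stand.

Request:
play_rows(commands=[[[0,0,-0.035,0],[0,0,-0.075,0],[0.03,-0.035,-0.084,-8],[0.06,-0.07,-0.084,-16],[0.09,-0.105,-0.084,-24],[0.12,-0.14,-0.084,-32],[0.15,-0.175,-0.084,-40],[0.18,-0.21,-0.084,-48],[0.21,-0.245,-0.084,-56],[0.24,-0.28,-0.084,-65],[0.27,-0.315,-0.084,-73],[0.3,-0.35,-0.084,-82]]])

```text
clock: 20.05
eef_pos: [0.486, 0.1746, 0.1849]
eef_rot: [[-0.54, 0.841, 0.009], [0.841, 0.54, 0.0], [-0.004, 0.007, -1.0]]
wrist_force: [1.1, -0.8, -1.7]
width: 0.0236
```

Run:
```python
from h import *
go((.4855,.393,.185),163.24)
```

```text
t 20.05 ang 122.72 q6 -16.7 ROW [0.1841, 0.1176, -0.0] -40.52 rows>= 6
```

Run:
```python
from h import *
go((.5716,.367,.185),163.24)
```

```text
t 20.05 ang 122.72 q6 -16.7 ROW [0.1156, 0.176, 0.0007] -40.52 rows>= 6
```

Request:
play_rows(commands=[[[0.1156,0.176,0.0007,-40.5],[0.1156,0.176,0.0007,-40.5],[0.1156,0.176,0.0007,-40.5],[0.1156,0.176,0.0007,-40.5],[0.1156,0.176,0.0007,-40.5],[0.1156,0.176,0.0007,-40.5],[0.1156,0.176,0.0007,-40.5]]])

```text
clock: 20.75
eef_pos: [0.5715, 0.3669, 0.1842]
eef_rot: [[-0.957, 0.291, 0.008], [0.291, 0.957, -0.0], [-0.007, 0.002, -1.0]]
wrist_force: [-0.0, -0.5, -1.6]
width: 0.0238
```

Run:
```python
from h import *
im=shot('wrist','wS.png'); cm=optics.camera_model('wrist')
c,a,v=blockfit(im,cm,(.4848,.392),-16.8,z=.058,rects=((.076,.064),(.024,.013))); print(np.round(c,4),a,v)
w,g=well(im,cm,c,.058,.05,.0003); 
for (l,b) in ((76,64),(24,13)):
    L=(167+np.array([[-l/2,-b/2],[l/2,-b/2],[l/2,b/2],[-l/2,b/2]])@np.array([[np.cos(np.radians(a)),np.sin(np.radians(a))],[-np.sin(np.radians(a)),np.cos(np.radians(a))]])/.3).astype(np.int32)
    cv2.polylines(w,[L],True,(0,0,255))
cv2.imwrite('pics/r_wS.png',w)
print(readout.sense()['eef_pos']);go((*c,.185),a+180)
go((.4855,.393,.185),163.24)
```

```text
[0.4855 0.3907] -16.87339051911195 5.051418941094274
[0.57156309 0.36637325 0.18493669]
t 20.8 ang 163.05 q6 -43.2 ROW [0.0894, -0.0018, -0.0008] -0.08 rows>= 3
t 20.8 ang 163.05 q6 -43.2 ROW [0.0901, 0.0004, -0.0008] -0.19 rows>= 3
```

View pics/r_wS.png

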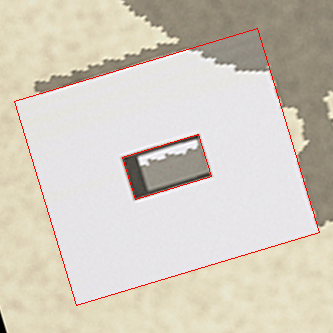

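View pics/wS.png

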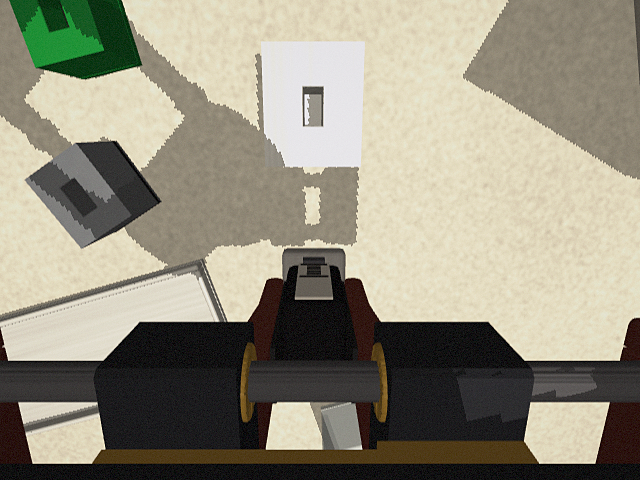

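Request:
play_rows(commands=[[[0.045,-0.001,0,0],[0.09,-0.0012,0,0],[0.09,-0.0012,0.01,0],[0.09,-0.0012,0.025,0],[0.09,-0.0012,0.035,0],[0.09,-0.0012,0.043,0],[0.09,-0.0012,0.051,0],[0.09,-0.0012,0.058,0],[0.09,-0.0012,0.065,0],[0.09,-0.0012,0.071,0],[0.09,-0.0012,0.077,0],[0.09,-0.0012,0.08,0]]])

```text
clock: 22.0
eef_pos: [0.4857, 0.3914, 0.1035]
eef_rot: [[-0.957, 0.291, 0.008], [0.291, 0.957, -0.0], [-0.008, 0.002, -1.0]]
wrist_force: [1.5, -0.8, 16.1]
width: 0.0236
```

Request:
play_rows(commands=[[[0,0,0.0015,0],[0,0,0.0025,0],[0,0,0.003,0]]])

```text
clock: 22.3
eef_pos: [0.4857, 0.3914, 0.1035]
eef_rot: [[-0.957, 0.291, 0.009], [0.291, 0.957, 0.0], [-0.009, 0.003, -1.0]]
wrist_force: [-4.2, -4.3, 10.6]
width: 0.024
```

Run:
```python
from h import *
ptr('wS2.png')
```

```text
22.35 [0.4857 0.3914 0.1035] 0.023775543924109837 [-4.53 -3.68 10.03] [-0.79  1.08  0.03]
```

View pics/z_wS2.png

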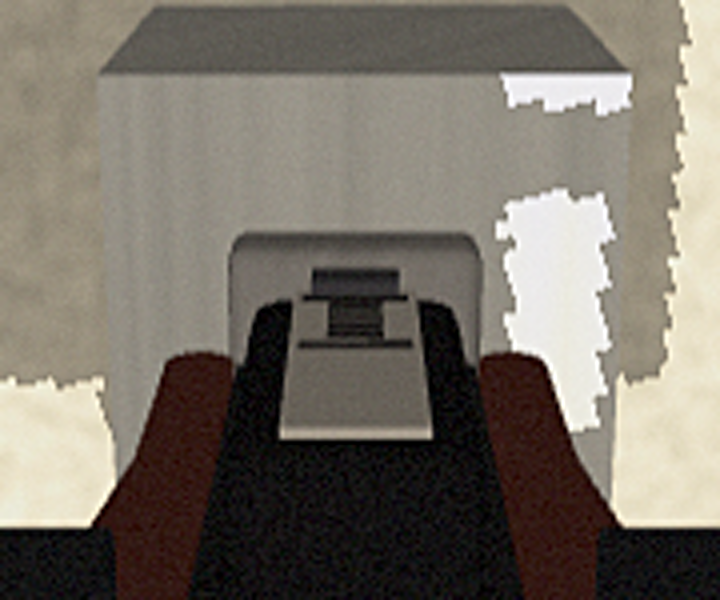

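The gauge is seated in the stand, with TCP z matching the pick pose. Releasing it and retreating upward.

Request:
play_rows(commands=[[[0,0,0,0],[0,0,0,0],[0,0,0,0],[0,0,0,0],[0,0,-0.01,0],[0,0,-0.04,0],[0,0,-0.08,0],[0,0,-0.115,0],[0,0,-0.115,0]]], fingers=0)

```text
clock: 23.25
eef_pos: [0.4861, 0.3925, 0.2265]
eef_rot: [[-0.956, 0.291, 0.018], [0.291, 0.957, 0.007], [-0.016, 0.012, -1.0]]
wrist_force: [0.1, 0.5, 0.9]
width: 0.0441
```

Run:
```python
from h import *
shot('wrist','w5.png')
ims={c:shot(c,c+'5.png') for c in ['top','scene']}
s=readout.sense(); print(s['clock'],np.round(s['eef_pos'],3),np.round(s['eef_rot'],3).tolist())
for cam in ['top','scene']:
    cm=optics.camera_model(cam)
    for xy,a in [((.495,.2208),15.3),((.4457,.0718),47.7),((.4897,-.0495),-41.8),((.4783,-.1863),41.7),((.488,-.2888),40.7)]:
        c,a,v=blockfit(ims[cam],cm,xy,a,rng=.0075); print(cam,np.round(c,4),round(a,2),round(v,2))
    for nm,xy,rc in [('tray',(.63,.136),((.115,.26),(.105,.25))),('bin',(.635,-.28),((.115,.165),(.105,.155)))]:
        print(nm,xy)
```

```text
23.4 [0.485 0.391 0.218] [[-0.957, 0.291, 0.009], [0.291, 0.957, 0.0], [-0.009, 0.003, -1.0]]
top [0.4955 0.2212] 14.88 3.02
top [0.4452 0.0733] 46.78 2.94
top [ 0.4897 -0.0484] -40.9 2.9
top [ 0.4783 -0.1842] 41.59 2.68
top [ 0.4873 -0.2867] 40.89 2.6
tray (0.63, 0.136)
bin (0.635, -0.28)
scene [0.4952 0.2201] 15.65 4.53
scene [0.4456 0.0714] 47.45 5.55
scene [ 0.4893 -0.05  ] -40.49 5.53
scene [ 0.4781 -0.1862] 41.49 5.32
scene [ 0.4872 -0.2888] 40.24 5.19
tray (0.63, 0.136)
bin (0.635, -0.28)
```

View pics/w5.png

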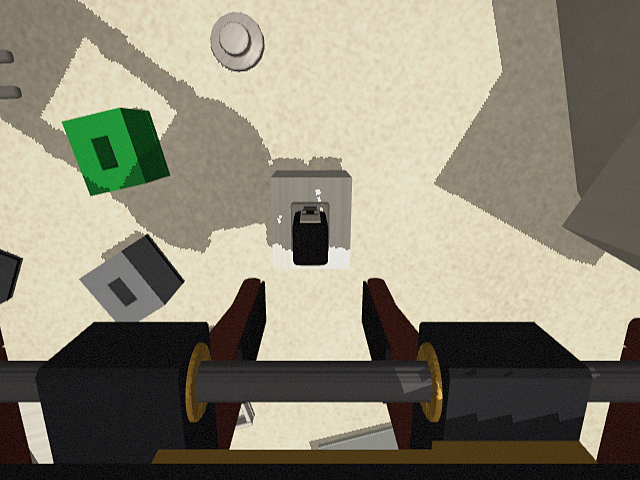

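View pics/scene5.png

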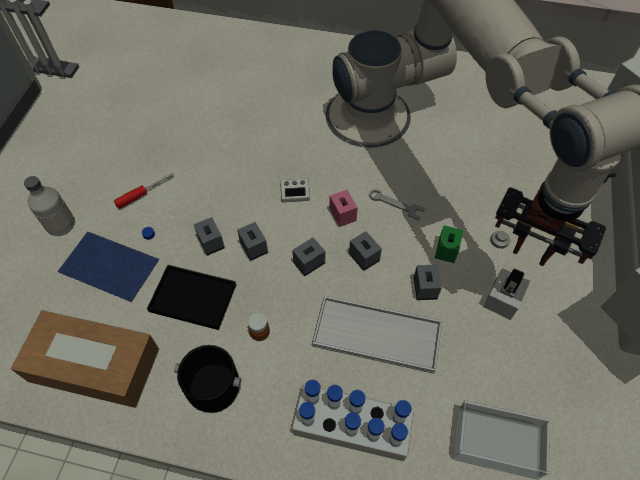

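The gauge stands upright in its stand at (311,235), and no adapter has moved. Now the tray poses.

```bash
sed -i 's/def blockfit(im,cm,xy,ang=None,z=0.056,rects=((.058,.046),(.024,.013)),res=.0004,rng=.012):/def blockfit(im,cm,xy,ang=None,z=0.056,rects=((.058,.046),(.024,.013)),res=.0004,rng=.012,r=.06):/; s/    r=.06; w,g=well/    w,g=well/' h.py
python3 - <<'E'
from h import *
for cam in ['top','scene']:
    cm=optics.camera_model(cam); im=cv2.imread(f'pics/{cam}5.png')
    for nm,xy,rc in [('tray',(.63,.136),((.115,.26),(.105,.25))),('bin',(.635,-.28),((.115,.165),))]:
        c,a,v=blockfit(im,cm,xy,0,z=.018,rects=rc,rng=.015,r=.17,res=.0008); print(cam,nm,np.round(c,4),a,v)
        # corners overlay
        l,b=rc[0]; Rm=np.array([[np.cos(np.radians(a)),np.sin(np.radians(a))],[-np.sin(np.radians(a)),np.cos(np.radians(a))]])
        q=np.array([[-l/2,-b/2],[l/2,-b/2],[l/2,b/2],[-l/2,b/2]])@Rm+np.array(c)
        cv2.polylines(im,[np.array([proj(cm,(*p,.018)) for p in q]).round().astype(np.int32)],True,(0,0,255))
    cv2.imwrite(f'pics/{cam}_tr.png',im)
a=cv2.imread('pics/top_tr.png')[150:250,170:470];b=cv2.imread('pics/scene_tr.png')[240:380,130:470]
a=cv2.resize(a,(680,226));b=cv2.resize(b,(680,280)); cv2.imwrite('pics/trs.png',np.vstack([a,b]))
E
```

```text
top tray [0.6259 0.131 ] -0.45048303596067285 5.261812803282366
top bin [ 0.6305 -0.28  ] -3.0 6.0
scene tray [0.6361 0.1356] -0.3629044987468717 5.574328789465366
scene bin [ 0.6396 -0.2795] -2.2787893540139095 5.9568406229177295
```

View pics/trs.png

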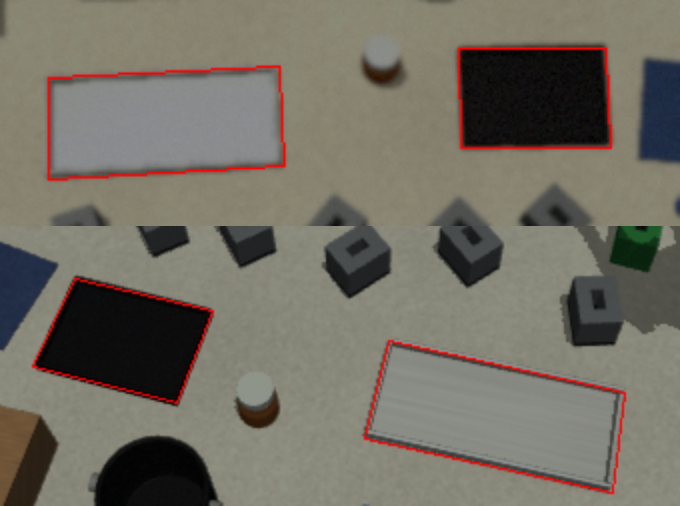

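```bash
sed -i 's/rng=.012,r=.06):/rng=.012,r=.06,cap=6):/; s/\[:,1\]),6).mean/[:,1]),cap).mean/' h.py
python3 - <<'E'
from h import *
for cam in ['top','scene']:
    cm=optics.camera_model(cam); im=cv2.imread(f'pics/{cam}5.png'); print(cam,'pos',(-np.array(cm['R']).T@np.array(cm['t']).ravel()).round(3))
    for z in (.018,.0):
      for nm,xy,rc in [('tray',(.632,.136),((.115,.26),)),('bin',(.635,-.28),((.115,.165),))]:
        c,a,v=blockfit(im,cm,xy,0,z=z,rects=rc,rng=.015,r=.17,res=.0008,cap=60); print(cam,z,nm,np.round(c,4),round(a,2),v)
E
```

```text
top pos [ 0.223 -0.035  1.379]
top 0.018 tray [0.6257 0.1312] -0.48 5.442702437114517
top 0.018 bin [ 0.6325 -0.279 ] -2.24 11.318447978503738
top 0.0 tray [0.6273 0.1295] -0.66 4.903980888164202
top 0.0 bin [ 0.6378 -0.2823] -2.28 10.958271486501731
scene pos [1.128 0.122 1.155]
scene 0.018 tray [0.6359 0.13  ] 0.0 10.55557342203661
scene 0.018 bin [ 0.6417 -0.2818] -2.3 14.179059929580136
scene 0.0 tray [0.6313 0.1313] -0.34 11.463804617000303
scene 0.0 bin [ 0.635  -0.2892] -2.31 14.036697586224808
```

Run:
```python
from h import *
go((.495,.2208,.13),195.2)
```

```text
t 23.4 ang 163.06 q6 -37.2 ROW [-0.0589, -0.1603, 0.0882] -32.14 rows>= 5
```

Request:
play_rows(commands=[[[-0.016,-0.045,0,-8],[-0.032,-0.09,0.02,-16],[-0.048,-0.13,0.05,-24],[-0.0589,-0.1603,0.08,-32.1],[-0.0589,-0.1603,0.095,-32.1],[-0.0589,-0.1603,0.11,-32.1],[-0.0589,-0.1603,0.125,-32.1],[-0.0589,-0.1603,0.14,-32.1],[-0.0589,-0.1603,0.155,-32.1],[-0.0589,-0.1603,0.168,-32.1],[-0.0589,-0.1603,0.172,-32.1],[-0.0589,-0.1603,0.172,-32.1]]], fingers=0.6)

```text
clock: 24.6
eef_pos: [0.4954, 0.2209, 0.0454]
eef_rot: [[-0.965, -0.262, 0.008], [-0.262, 0.965, -0.0], [-0.007, -0.002, -1.0]]
wrist_force: [0.1, -0.5, 0.6]
width: 0.0704
```

Run:
```python
from h import *
shot('wrist','w6.png')
s=readout.sense();print(s['clock'],s['wrist_force'],s['width'])
go((.495,.2208,.046),195.2)
```

```text
24.65 [-0.15786022  0.1257367   0.17943344] 0.06990472727835847
t 24.65 ang -164.83 q6 -84.6 ROW [0.0009, 0.0, 0.0003] -0.03 rows>= 2
```

View pics/w6.png

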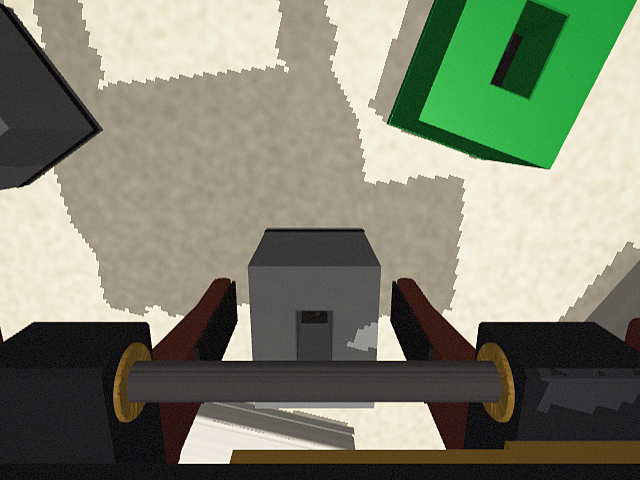

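The fingers straddle adapter A with clearance on both sides. Closing and lifting.

Request:
play_rows(commands=[[[0,0,0,0],[0,0,0,0],[0,0,0,0],[0,0,0,0],[0,0,0,0],[0,0,-0.01,0],[0,0,-0.03,0],[0,0,-0.055,0],[0,0,-0.075,0],[0,0,-0.075,0]]], fingers=-1)

```text
clock: 25.65
eef_pos: [0.4966, 0.2215, 0.125]
eef_rot: [[-0.965, -0.262, 0.014], [-0.262, 0.965, 0.002], [-0.014, -0.002, -1.0]]
wrist_force: [0.8, -0.2, -1.9]
width: 0.046
```

Run:
```python
from h import *
go((.6317,.210,.122),89.5)
```

```text
t 25.65 ang -164.83 q6 -84.6 ROW [-0.1274, -0.0464, 0.0049] 105.67 rows>= 14
```

Request:
play_rows(commands=[[[-0.03,-0.01,0,8.5],[-0.06,-0.02,0,17],[-0.09,-0.03,0.003,25.5],[-0.127,-0.0464,0.005,34],[-0.127,-0.0464,0.005,42.5],[-0.127,-0.0464,0.005,51],[-0.127,-0.0464,0.005,59.5],[-0.127,-0.0464,0.005,68],[-0.127,-0.0464,0.005,76.5],[-0.127,-0.0464,0.005,85],[-0.127,-0.0464,0.005,93.5],[-0.127,-0.0464,0.005,102]]])

```text
clock: 26.85
eef_pos: [0.6306, 0.2097, 0.1198]
eef_rot: [[-0.049, 0.999, 0.011], [0.999, 0.049, 0.001], [0.001, 0.012, -1.0]]
wrist_force: [-0.8, -0.1, -2.1]
width: 0.0456
```

Run:
```python
from h import *
shot('wrist','w7.png');shot('scene','s7.png')
s=readout.sense(); print(np.round(s['eef_pos'],4),np.round(s['eef_rot'],3).tolist())
go((.6317,.210,.0515),89.5)
```

```text
[0.6307 0.2097 0.1199] [[-0.054, 0.998, 0.012], [0.999, 0.054, 0.001], [0.001, 0.012, -1.0]]
t 26.95 ang 93.09 q6 12.4 ROW [0.0002, 0.0002, 0.0684] 3.59 rows>= 3
```

View pics/w7.png

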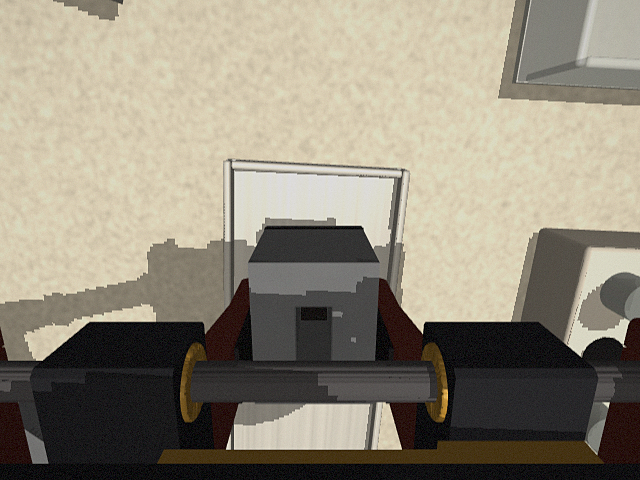

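View pics/s7.png

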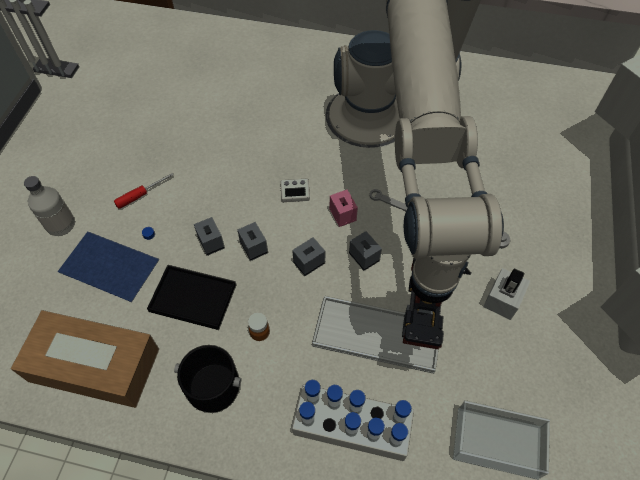

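Run:
```python
from h import *
cm=optics.camera_model('wrist')
p=back(cm,(225,159),.018);q=back(cm,(409,169),.018); print(p,q,np.hypot(*(p-q)[:2]),np.degrees(np.arctan2(*(q-p)[1::-1])))
m=(p+q)/2; print(m)
```

```text
[0.57535623 0.26436032 0.018     ] [0.68681954 0.26429167 0.018     ] 0.11146332969374503 -0.0352854247634903
[0.63108789 0.264326   0.018     ]
```

The tray's end edge at (225–409,160–170) puts its centre at (0.631, 0.134). Lowering A into it.

Request:
play_rows(commands=[[[0.001,0,0.015,3.5],[0.001,0,0.03,3.5],[0.001,0,0.045,3.5],[0.001,0,0.055,3.5],[0.001,0,0.062,3.5],[0.001,0,0.066,3.5],[0.001,0,0.068,3.5],[0.001,0,0.069,3.5],[0.001,0,0.069,3.5]]])

```text
clock: 27.85
eef_pos: [0.6318, 0.2109, 0.0524]
eef_rot: [[0.007, 1.0, 0.013], [1.0, -0.007, 0.002], [0.002, 0.013, -1.0]]
wrist_force: [-3.6, -0.2, 3.3]
width: 0.0459
```

Request:
play_rows(commands=[[[0,0,0,0],[0,0,0,0],[0,0,0,0],[0,0,0,0],[0,0,-0.01,0],[0,0,-0.03,0],[0,0,-0.06,0],[0,0,-0.1,0],[0,0,-0.12,0]]], fingers=0.6)

```text
clock: 28.75
eef_pos: [0.6311, 0.2109, 0.1777]
eef_rot: [[0.007, 1.0, 0.019], [1.0, -0.007, 0.003], [0.003, 0.019, -1.0]]
wrist_force: [-0.4, 0.3, 0.8]
width: 0.0702
```

Run:
```python
from h import *
im=shot('wrist','w8.png'); cm=optics.camera_model('wrist'); s=readout.sense(); print(s['clock'],s['width'],np.round(s['eef_pos'],3))
print(blockfit(im,cm,(.632,.211),90,z=.061))
go((.4897,-.0495,.17),138.2)
```

```text
28.8 0.07049502178348041 [0.632 0.211 0.181]
((np.float64(0.6331895249590498), np.float64(0.2102049050671788)), np.float64(89.97064866661248), np.float64(5.828198381133082))
t 28.8 ang 89.6 q6 16.0 ROW [-0.2617, -0.1407, 0.0065] -48.6 rows>= 7
```

View pics/w8.png

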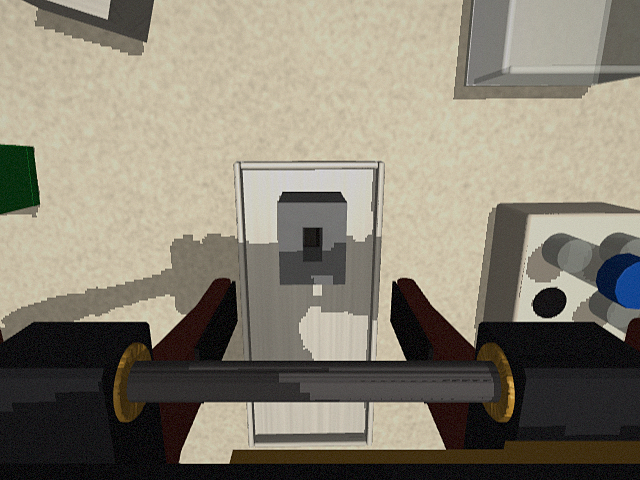

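Run:
```python
from h import *
s=readout.sense(); print(np.round(s['eef_rot'],4).tolist(),np.round(s['eef_pos'],4), np.round(s['joint_positions'],2))
```

```text
[[0.007, 0.9997, 0.023], [1.0, -0.0071, 0.0045], [0.0046, 0.023, -0.9997]] [0.632  0.2112 0.1809] [15.6  14.17 67.32 -0.11 97.16 15.99]
```

Request:
play_rows(commands=[[[-0.262,-0.141,0.007,-48.5],[-0.262,-0.141,0.007,-48.5],[-0.262,-0.141,0.007,-48.5],[-0.262,-0.141,0.007,-48.5],[-0.262,-0.141,0.007,-48.5],[-0.262,-0.141,0.007,-48.5],[-0.262,-0.141,0.007,-48.5],[-0.262,-0.141,0.007,-48.5],[-0.262,-0.141,0.007,-48.5]]])

```text
clock: 29.7
eef_pos: [0.4897, -0.0492, 0.1694]
eef_rot: [[-0.744, 0.668, 0.023], [0.668, 0.744, 0.005], [-0.014, 0.019, -1.0]]
wrist_force: [-0.7, 1.2, -0.8]
width: 0.0704
```

Run:
```python
from h import *
seek('w9.png',(.4897,-.0495),-41.8,z=.046)
s=readout.sense(); print(np.round(s['eef_rot'],4).tolist(),np.round(s['eef_pos'],4), np.round(s['joint_positions'],2))
```

```text
[ 0.489  -0.0499] -40.27 5.96
[ 0.4898 -0.0488  0.1693]
t 29.75 ang 138.12 q6 -58.1 ROW [0.0016, -0.0037, 0.1233] -1.61 rows>= 4
[[-0.7445, 0.6673, 0.023], [0.6675, 0.7446, 0.0049], [-0.0138, 0.019, -0.9997]] [ 0.4898 -0.0488  0.1693] [ -9.99 -12.78  95.67   0.51  95.87 -58.06]
```

View pics/w9.png

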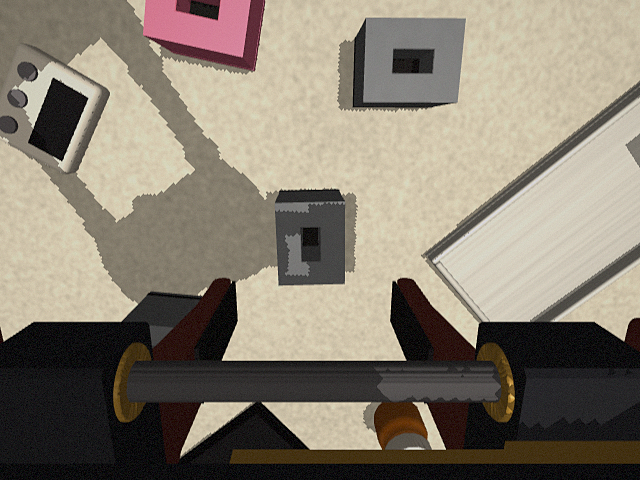

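Request:
play_rows(commands=[[[0.0016,-0.0037,0.03,-1.6],[0.0016,-0.0037,0.075,-1.6]]])

```text
clock: 29.95
eef_pos: [0.4903, -0.0492, 0.0965]
eef_rot: [[-0.764, 0.644, 0.03], [0.645, 0.765, 0.004], [-0.02, 0.022, -1.0]]
wrist_force: [1.0, -0.1, -0.9]
width: 0.0703
```

Run:
```python
from h import *
go((.489,-.0498,.046),139.5)
```

```text
t 29.95 ang 139.86 q6 -59.9 ROW [0.0016, -0.0024, 0.0504] 0.36 rows>= 3
```

Request:
play_rows(commands=[[[0.0016,-0.0024,0.04,0],[0.0016,-0.0024,0.05,0],[0.0016,-0.0024,0.05,0]]])

```text
clock: 30.25
eef_pos: [0.4882, -0.0486, 0.0449]
eef_rot: [[-0.765, 0.643, 0.026], [0.643, 0.765, 0.005], [-0.016, 0.02, -1.0]]
wrist_force: [-0.3, 0.7, -0.8]
width: 0.07
```

Run:
```python
from h import *
go((.489,-.0498,.046),139.5)
```

```text
t 30.25 ang 139.94 q6 -60.0 ROW [-0.0014, -0.0003, -0.0011] 0.44 rows>= 2
```

Request:
play_rows(commands=[[[0,0,0,0],[0,0,0,0],[0,0,0,0],[0,0,0,0],[0,0,0,0],[0,0,-0.02,0],[0,0,-0.05,0],[0,0,-0.075,0],[0,0,-0.075,0],[0,0,-0.075,0]]], fingers=-1)

```text
clock: 31.25
eef_pos: [0.4862, -0.0491, 0.1193]
eef_rot: [[-0.765, 0.643, 0.026], [0.644, 0.765, 0.005], [-0.016, 0.02, -1.0]]
wrist_force: [-0.6, 1.1, -3.9]
width: 0.0462
```

Run:
```python
from h import *
s=readout.sense(); print(np.round(s['eef_rot'],4).tolist(),np.round(s['eef_pos'],4))
go((.631,.134,.122),90)
```

```text
[[-0.7651, 0.6433, 0.0257], [0.6437, 0.7653, 0.0049], [-0.0165, 0.0203, -0.9997]] [ 0.4862 -0.0491  0.1193]
t 31.25 ang 139.93 q6 -60.0 ROW [0.007, 0.2333, 0.0019] 49.93 rows>= 7
```

Request:
play_rows(commands=[[[0.001,0.03,0,8],[0.003,0.08,0,16],[0.004,0.13,0,25],[0.005,0.18,0,33],[0.007,0.233,0.002,42],[0.007,0.233,0.002,50],[0.007,0.233,0.002,50],[0.007,0.233,0.002,50],[0.007,0.233,0.002,50]]])

```text
clock: 32.15
eef_pos: [0.6302, 0.1328, 0.1213]
eef_rot: [[-0.001, 1.0, 0.025], [1.0, 0.001, 0.005], [0.005, 0.025, -1.0]]
wrist_force: [-0.9, 0.2, -1.8]
width: 0.0459
```

Run:
```python
from h import *
go((.631,.134,.052),90); shot('wrist','w10.png')
```

```text
t 32.15 ang 90.05 q6 8.8 ROW [0.0009, -0.0009, 0.0693] 0.05 rows>= 3
```

View pics/w10.png

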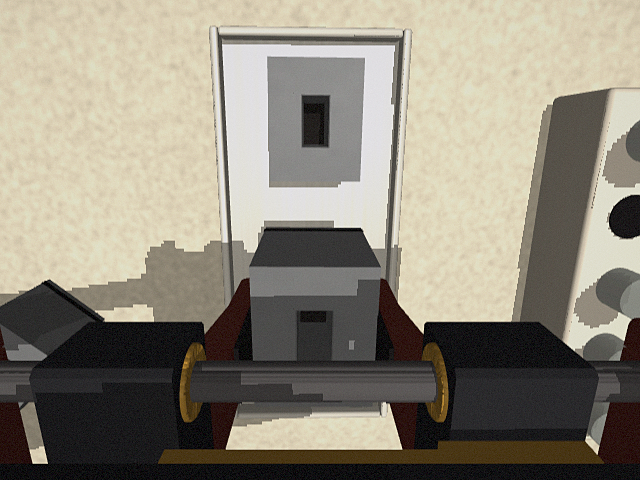

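C is over the middle of the tray with clearance to A. Lowering.

Request:
play_rows(commands=[[[0.001,-0.001,0.02,0],[0.001,-0.001,0.04,0],[0.001,-0.001,0.055,0],[0.001,-0.001,0.063,0],[0.001,-0.001,0.067,0],[0.001,-0.001,0.07,0],[0.001,-0.001,0.071,0],[0.001,-0.001,0.071,0]]])

```text
clock: 33.0
eef_pos: [0.6315, 0.1341, 0.0525]
eef_rot: [[-0.0, 1.0, 0.027], [1.0, -0.0, 0.005], [0.005, 0.027, -1.0]]
wrist_force: [-4.1, -0.5, 4.4]
width: 0.046
```

Request:
play_rows(commands=[[[0,0,0,0],[0,0,0,0],[0,0,0,0],[0,0,0,0],[0,0,-0.01,0],[0,0,-0.03,0],[0,0,-0.06,0],[0,0,-0.1,0],[0,0,-0.12,0],[0,0,-0.12,0]]], fingers=0.6)

```text
clock: 34.0
eef_pos: [0.63, 0.1338, 0.1782]
eef_rot: [[-0.0, 0.999, 0.036], [1.0, -0.0, 0.006], [0.006, 0.036, -0.999]]
wrist_force: [-0.3, -0.1, 0.6]
width: 0.0702
```

Run:
```python
from h import *
im=shot('wrist','w11.png'); cm=optics.camera_model('wrist'); s=readout.sense(); print(s['clock'],s['width'],np.round(s['eef_pos'],3),np.round(s['eef_rot'],3).tolist())
print(blockfit(im,cm,(.632,.134),90,z=.061))
for cam in ['top','scene']:
    im=shot(cam,cam+'11.png'); cm=optics.camera_model(cam)
    for xy,a in [((.4457,.0718),47.7),((.4783,-.1863),41.7),((.488,-.2888),40.7)]:
        c,a,v=blockfit(im,cm,xy,a,rng=.0075); print(cam,np.round(c,4),round(a,2),round(v,2))
go((.4783,-.1855,.17),41.5)
```

```text
34.05 0.0700540280116672 [0.629 0.134 0.175] [[-0.0, 1.0, 0.031], [1.0, 0.0, 0.005], [0.005, 0.031, -0.999]]
((np.float64(0.6300323674384026), np.float64(0.13405844215919435)), np.float64(-89.36154694807203), np.float64(5.6298483973110045))
top [0.4458 0.0726] 45.46 1.98
top [ 0.4786 -0.1841] 41.16 2.79
top [ 0.4877 -0.2867] 40.88 2.72
scene [0.4456 0.0714] 47.38 3.82
scene [ 0.4781 -0.1862] 41.53 5.36
scene [ 0.4872 -0.2888] 40.48 5.24
t 34.15 ang 90.0 q6 8.9 ROW [-0.3189, -0.1495, -0.0042] 48.5 rows>= 9
```

View pics/scene11.png

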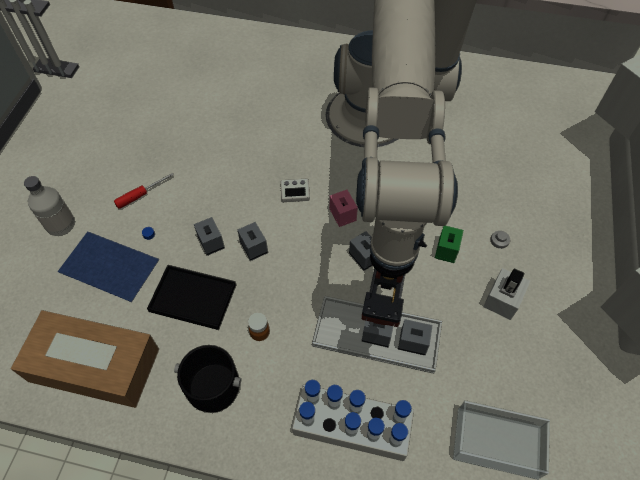

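Request:
play_rows(commands=[[[0,0,-0.03,0],[0,0,-0.075,0]]])

```text
clock: 34.35
eef_pos: [0.6241, 0.1328, 0.2393]
eef_rot: [[-0.0, 1.0, 0.013], [1.0, 0.0, 0.002], [0.002, 0.013, -1.0]]
wrist_force: [0.6, 1.2, -0.4]
width: 0.0702
```

Request:
play_rows(commands=[[[0,0,0.02,0],[0,0,0.02,0],[0,0,0.02,0],[0,0,0.02,0]]])

```text
clock: 34.75
eef_pos: [0.6238, 0.1328, 0.2175]
eef_rot: [[-0.0, 1.0, 0.01], [1.0, 0.0, 0.002], [0.002, 0.01, -1.0]]
wrist_force: [-1.2, 0.9, 0.3]
width: 0.0705
```

Run:
```python
from h import *
s=readout.sense(); print(np.round(s['eef_rot'],4).tolist(),np.round(s['eef_pos'],4))
```

```text
[[-0.0001, 1.0, 0.0096], [1.0, 0.0001, 0.0019], [0.0019, 0.0096, -1.0]] [0.6238 0.1328 0.2175]
```

That brought the tilt from 1.8° down to 0.55°. On to D.

Run:
```python
from h import *
go((.4783,-.186,.17),41.5)
```

```text
t 34.75 ang 90.0 q6 8.9 ROW [-0.3188, -0.146, 0.0455] 48.5 rows>= 9
```

Request:
play_rows(commands=[[[-0.319,-0.146,0.0455,48.5],[-0.319,-0.146,0.0455,48.5],[-0.319,-0.146,0.0455,48.5],[-0.319,-0.146,0.0455,48.5],[-0.319,-0.146,0.0455,48.5],[-0.319,-0.146,0.0455,48.5],[-0.319,-0.146,0.0455,48.5],[-0.319,-0.146,0.0455,48.5],[-0.319,-0.146,0.0455,48.5],[-0.319,-0.146,0.0455,48.5]]])

```text
clock: 35.75
eef_pos: [0.4788, -0.1853, 0.1703]
eef_rot: [[0.748, 0.663, 0.01], [0.663, -0.749, 0.002], [0.009, 0.005, -1.0]]
wrist_force: [-0.0, 0.6, -0.4]
width: 0.0705
```

Run:
```python
from h import *
seek('w12.png',(.4783,-.186),41.5,z=.046,flip=0)
```

```text
[ 0.4785 -0.1858] 42.77 5.86
[ 0.479  -0.185   0.1704]
t 35.8 ang 41.6 q6 23.3 ROW [-0.0021, -0.0004, 0.1244] -1.17 rows>= 4
```

View pics/w12.png

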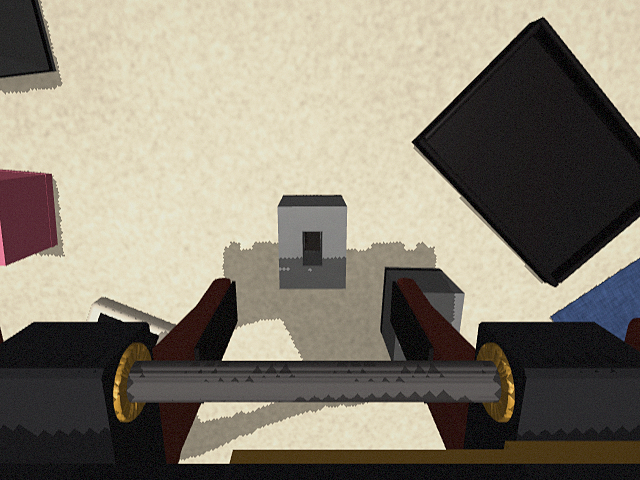

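D sits centred between the fingers at (312,242), and E is behind the right finger path with about 20 mm to spare.

Request:
play_rows(commands=[[[-0.001,0,0.03,-0.5],[-0.002,-0.0004,0.07,-0.6],[-0.002,-0.0004,0.1,-0.6],[-0.002,-0.0004,0.115,-0.6],[-0.002,-0.0004,0.122,-0.6],[-0.002,-0.0004,0.124,-0.6],[-0.002,-0.0004,0.124,-0.6],[-0.002,-0.0004,0.124,-0.6]]])

```text
clock: 36.6
eef_pos: [0.4795, -0.186, 0.0482]
eef_rot: [[0.741, 0.672, 0.013], [0.672, -0.741, 0.001], [0.01, 0.008, -1.0]]
wrist_force: [-0.9, -0.2, 0.2]
width: 0.0701
```

Request:
play_rows(commands=[[[0,0,0,0],[0,0,0,0],[0,0,0,0],[0,0,0,0],[0,0,0,0],[0,0,-0.02,0],[0,0,-0.05,0],[0,0,-0.078,0],[0,0,-0.078,0],[0,0,-0.078,0]]], fingers=-1)

```text
clock: 37.6
eef_pos: [0.4785, -0.1862, 0.1252]
eef_rot: [[0.741, 0.672, 0.013], [0.672, -0.741, 0.001], [0.01, 0.008, -1.0]]
wrist_force: [-0.2, -0.5, -4.3]
width: 0.0456
```

Run:
```python
from h import *
s=readout.sense(); print(np.round(s['eef_rot'],4).tolist(),np.round(s['eef_pos'],4),s['width'])
go((.631,.055,.122),90)
```

```text
[[0.7407, 0.6717, 0.0126], [0.6718, -0.7407, 0.0011], [0.0101, 0.0077, -0.9999]] [ 0.4785 -0.1862  0.1252] 0.04563300790152385
t 37.6 ang 42.21 q6 22.5 ROW [0.275, -0.0762, 0.0054] -47.79 rows>= 7
```

Request:
play_rows(commands=[[[0.03,-0.01,0,-8],[0.075,-0.02,0,-16],[0.12,-0.035,0,-24],[0.165,-0.045,0,-32],[0.21,-0.06,0.003,-40],[0.25,-0.07,0.0055,-47.8],[0.275,-0.0762,0.0055,-47.8],[0.275,-0.0762,0.0055,-47.8],[0.275,-0.0762,0.0055,-47.8],[0.275,-0.0762,0.0055,-47.8]]])

```text
clock: 38.6
eef_pos: [0.6301, 0.0541, 0.1201]
eef_rot: [[0.001, 1.0, 0.01], [1.0, -0.001, 0.001], [0.001, 0.01, -1.0]]
wrist_force: [-0.3, -0.7, -3.6]
width: 0.046
```

Run:
```python
from h import *
go((.631,.055,.054),90); shot('wrist','w13.png')
```

```text
t 38.6 ang 89.95 q6 1.9 ROW [0.0009, 0.0002, 0.0661] -0.05 rows>= 3
```

View pics/w13.png

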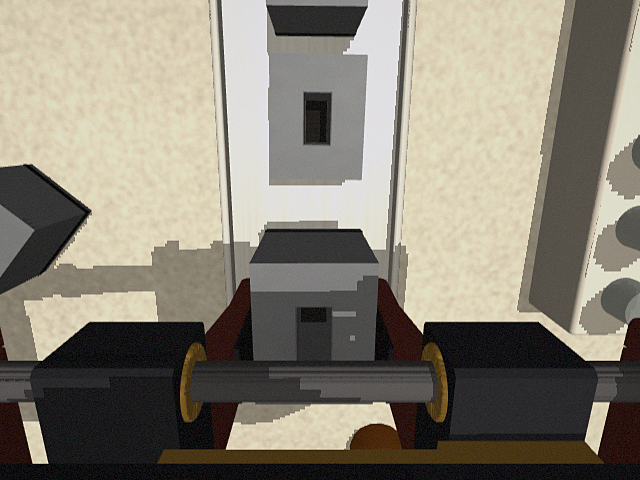

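D is above its slot. Lowering it gently.

Request:
play_rows(commands=[[[0.001,0,0.02,0],[0.001,0,0.04,0],[0.001,0,0.055,0],[0.001,0,0.062,0],[0.001,0,0.065,0],[0.001,0,0.067,0],[0.001,0,0.067,0],[0.001,0,0.067,0]]])

```text
clock: 39.45
eef_pos: [0.6315, 0.055, 0.0548]
eef_rot: [[0.001, 1.0, 0.012], [1.0, -0.001, 0.001], [0.001, 0.012, -1.0]]
wrist_force: [-0.2, -0.2, -3.5]
width: 0.0459
```

Request:
play_rows(commands=[[[0,0,0,0],[0,0,0,0],[0,0,0,0],[0,0,0,0],[0,0,-0.01,0],[0,0,-0.03,0],[0,0,-0.06,0],[0,0,-0.1,0],[0,0,-0.12,0],[0,0,-0.12,0]]], fingers=0.6)

```text
clock: 40.45
eef_pos: [0.6317, 0.055, 0.1805]
eef_rot: [[0.001, 1.0, 0.021], [1.0, -0.001, 0.001], [0.001, 0.021, -1.0]]
wrist_force: [0.4, 0.0, -1.1]
width: 0.0699
```

Run:
```python
from h import *
im=shot('wrist','w14.png'); cm=optics.camera_model('wrist'); s=readout.sense(); print(s['clock'],s['width'],np.round(s['eef_pos'],3),np.round(s['eef_rot'],3).tolist())
print(blockfit(im,cm,(.632,.055),90,z=.061))
go((.488,-.288,.17),40.7)
```

```text
40.5 0.07021687180365156 [0.631 0.055 0.177] [[0.001, 1.0, 0.017], [1.0, -0.001, 0.001], [0.001, 0.017, -1.0]]
((np.float64(0.6303111747120597), np.float64(0.05456660609844876)), np.float64(-89.86499621394213), np.float64(5.824095879980223))
t 40.5 ang 89.93 q6 2.0 ROW [-0.3431, -0.1425, 0.0046] 49.23 rows>= 9
```

View pics/w14.png

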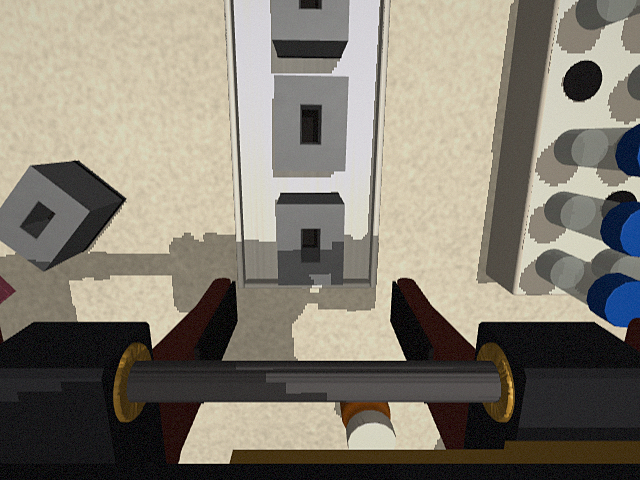

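All three sound adapters are in the long tray. I'll reset the tilt with a quick upward move, then go to E.

Request:
play_rows(commands=[[[0,0,-0.025,0],[0,0,-0.06,0]]])

```text
clock: 40.7
eef_pos: [0.6285, 0.0548, 0.2328]
eef_rot: [[0.001, 1.0, 0.008], [1.0, -0.001, 0.001], [0.001, 0.008, -1.0]]
wrist_force: [0.9, 0.2, 0.2]
width: 0.0704
```

Run:
```python
from h import *
s=readout.sense(); print(np.round(s['eef_rot'],4).tolist(),np.round(s['eef_pos'],4))
go((.488,-.288,.17),40.7)
```

```text
[[0.0013, 1.0, 0.0083], [1.0, -0.0013, 0.0006], [0.0006, 0.0083, -1.0]] [0.6285 0.0548 0.2328]
t 40.7 ang 89.93 q6 2.0 ROW [-0.343, -0.1405, 0.0614] 49.23 rows>= 9
```

Request:
play_rows(commands=[[[-0.343,-0.1405,0.061,49],[-0.343,-0.1405,0.061,49],[-0.343,-0.1405,0.061,49],[-0.343,-0.1405,0.061,49],[-0.343,-0.1405,0.061,49],[-0.343,-0.1405,0.061,49],[-0.343,-0.1405,0.061,49],[-0.343,-0.1405,0.061,49],[-0.343,-0.1405,0.061,49],[-0.343,-0.1405,0.061,49],[-0.343,-0.1405,0.061,49]]])

```text
clock: 41.8
eef_pos: [0.4883, -0.2869, 0.1696]
eef_rot: [[0.755, 0.656, 0.007], [0.656, -0.755, 0.002], [0.007, 0.004, -1.0]]
wrist_force: [0.4, 1.0, 0.3]
width: 0.0699
```

Run:
```python
from h import *
seek('w15.png',(.488,-.288),40.7,z=.046,flip=0)
```

```text
[ 0.4883 -0.2889] 40.83 5.86
[ 0.4886 -0.2867  0.1701]
t 41.85 ang 41.03 q6 15.0 ROW [-0.0025, 0.0009, 0.124] 0.2 rows>= 4
```

View pics/w15.png

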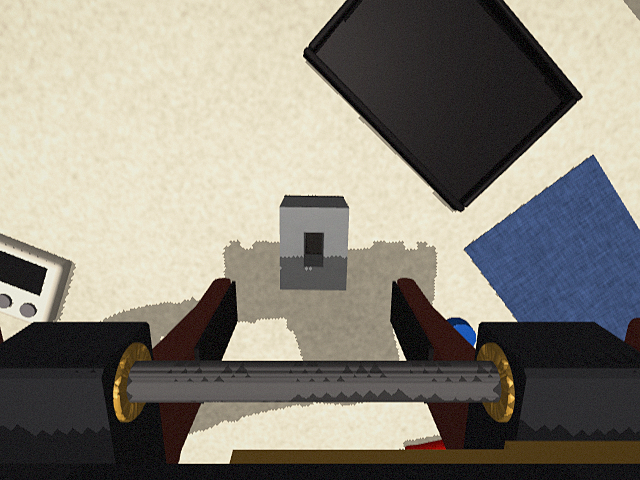

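Run:
```python
from h import *
cm=optics.camera_model('wrist')
P=[back(cm,u,.018)[:2] for u in [(307,51),(460,209),(580,97)]]
for p in P: print(p.round(4))
print(np.hypot(*(P[0]-P[1])),np.hypot(*(P[2]-P[1])),'centre',((P[0]+P[2])/2).round(4),np.degrees(np.arctan2(*(P[0]-P[1])[::-1])))
print('blue',back(cm,(462,330),.01))
```

```text
[ 0.5834 -0.2007]
[ 0.5766 -0.3593]
[ 0.6872 -0.365 ]
0.15879492114251997 0.11077746651957877 centre [ 0.6353 -0.2828] 87.56086532461227
blue [ 0.50706423 -0.43967061  0.01      ]
```

Request:
play_rows(commands=[[[-0.001,0,0.03,0],[-0.0025,0.0009,0.07,0],[-0.0025,0.0009,0.1,0],[-0.0025,0.0009,0.115,0],[-0.0025,0.0009,0.122,0],[-0.0025,0.0009,0.124,0],[-0.0025,0.0009,0.124,0],[-0.0025,0.0009,0.124,0]]])

```text
clock: 42.65
eef_pos: [0.4892, -0.2894, 0.048]
eef_rot: [[0.754, 0.656, 0.011], [0.656, -0.754, -0.0], [0.008, 0.007, -1.0]]
wrist_force: [0.2, 0.2, 0.0]
width: 0.0703
```

Request:
play_rows(commands=[[[0,0,0,0],[0,0,0,0],[0,0,0,0],[0,0,0,0],[0,0,0,0],[0,0,-0.02,0],[0,0,-0.05,0],[0,0,-0.078,0],[0,0,-0.078,0],[0,0,-0.078,0]]], fingers=-1)

```text
clock: 43.65
eef_pos: [0.4883, -0.2894, 0.1249]
eef_rot: [[0.754, 0.656, 0.01], [0.656, -0.754, -0.0], [0.008, 0.007, -1.0]]
wrist_force: [0.8, 1.0, -3.4]
width: 0.0457
```

Run:
```python
from h import *
go((.634,-.3185,.122),87.6)
```

```text
t 43.65 ang 41.03 q6 14.7 ROW [0.0908, 0.1175, 0.0045] -46.57 rows>= 7
```

Request:
play_rows(commands=[[[0.02,0.025,0,-8],[0.045,0.06,0,-16],[0.07,0.09,0,-24],[0.091,0.1175,0,-32],[0.091,0.1175,0.0045,-40],[0.091,0.1175,0.0045,-46.5],[0.091,0.1175,0.0045,-46.5],[0.091,0.1175,0.0045,-46.5],[0.091,0.1175,0.0045,-46.5]]])

```text
clock: 44.55
eef_pos: [0.6337, -0.3183, 0.1211]
eef_rot: [[0.046, 0.999, 0.009], [0.999, -0.046, -0.0], [0.0, 0.009, -1.0]]
wrist_force: [-0.4, 0.4, -1.8]
width: 0.0457
```

Run:
```python
from h import *
go((.634,-.3185,.0535),87.6); shot('wrist','w16.png')
```

```text
t 44.55 ang 87.39 q6 -26.9 ROW [-0.0003, -0.0004, 0.0676] -0.21 rows>= 3
```

View pics/w16.png

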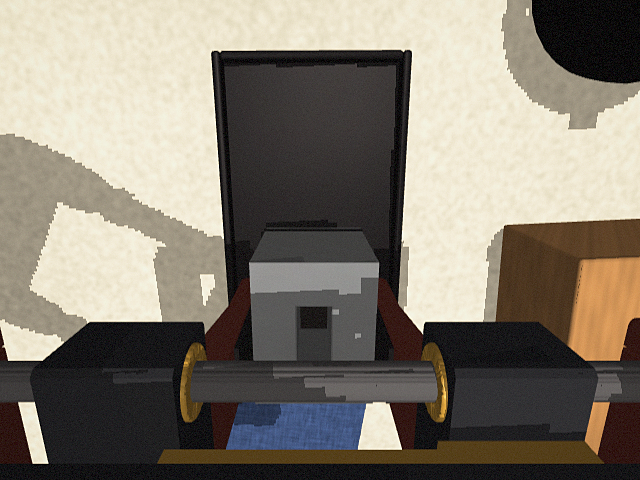

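```bash
python3 - <<'E'
from h import *
cm=optics.camera_model('wrist'); ct=optics.camera_model('top'); cs=optics.camera_model('scene')
print('far edge',back(cm,(216,51),.018),back(cm,(408,51),.018))
for h in (0,.04,.06,.08,.1,.12): print(h,back(cm,(503,228),h)[:2].round(3),back(cm,(578,262),h)[:2].round(3),back(ct,(414,136),h)[:2].round(3),back(cs,(158,347),h)[:2].round(3))
E
python3 - <<'E'
import cv2,numpy as np
a=cv2.imread('pics/scene5.png')[300:410,0:260];cv2.imwrite('pics/box.png',cv2.resize(a,None,fx=3,fy=3))
E
```

```text
far edge [ 0.58506946 -0.19895168  0.018     ] [ 0.69356079 -0.2036719   0.018     ]
0 [ 0.766 -0.315] [ 0.821 -0.342] [ 0.789 -0.32 ] [ 0.763 -0.315]
0.04 [ 0.745 -0.304] [ 0.792 -0.327] [ 0.773 -0.312] [ 0.775 -0.3  ]
0.06 [ 0.735 -0.299] [ 0.778 -0.32 ] [ 0.765 -0.308] [ 0.782 -0.292]
0.08 [ 0.725 -0.294] [ 0.763 -0.312] [ 0.756 -0.303] [ 0.788 -0.285]
0.1 [ 0.715 -0.288] [ 0.749 -0.305] [ 0.748 -0.299] [ 0.794 -0.277]
0.12 [ 0.705 -0.283] [ 0.734 -0.298] [ 0.74  -0.295] [ 0.801 -0.27 ]
```

View pics/box.png

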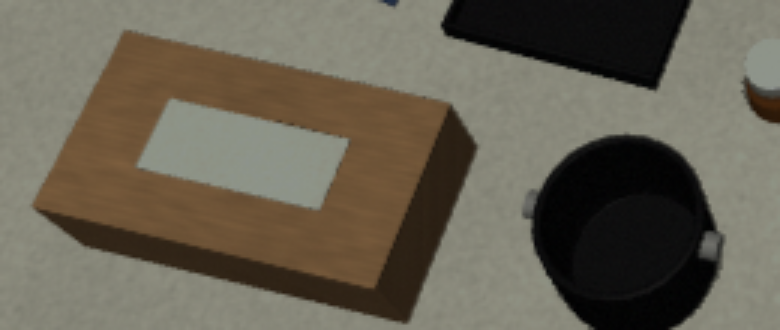

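The wooden box starts at x = 0.765, clear of the gripper. Lowering E into the black tray.

Request:
play_rows(commands=[[[-0.001,0,0.02,0],[-0.001,0,0.04,0],[-0.001,0,0.055,0],[-0.001,0,0.063,0],[-0.001,0,0.066,0],[-0.001,0,0.068,0],[-0.001,0,0.068,0],[-0.001,0,0.068,0]]])

```text
clock: 45.4
eef_pos: [0.6349, -0.3196, 0.0548]
eef_rot: [[0.045, 0.999, 0.012], [0.999, -0.045, -0.001], [-0.001, 0.012, -1.0]]
wrist_force: [0.1, 0.0, -2.8]
width: 0.0459
```

Request:
play_rows(commands=[[[0,0,0,0],[0,0,0,0],[0,0,0,0],[0,0,0,0],[0,0,-0.01,0],[0,0,-0.03,0],[0,0,-0.06,0],[0,0,-0.1,0],[0,0,-0.12,0],[0,0,-0.12,0]]], fingers=0.6)

```text
clock: 46.4
eef_pos: [0.635, -0.3203, 0.1811]
eef_rot: [[0.045, 0.999, 0.019], [0.999, -0.045, -0.006], [-0.005, 0.02, -1.0]]
wrist_force: [-0.3, -0.3, 0.9]
width: 0.0699
```

Run:
```python
from h import *
im=shot('wrist','w17.png'); cm=optics.camera_model('wrist'); s=readout.sense(); print(s['clock'],s['width'],np.round(s['eef_pos'],3),np.round(s['eef_rot'],3).tolist())
print(blockfit(im,cm,(.634,-.319),88,z=.061))
for cam in ['top','scene']:
    im=shot(cam,cam+'17.png'); cm=optics.camera_model(cam)
    print(blockfit(im,cm,(.4457,.0718),47.7,rng=.02))
```

```text
46.45 0.06962125977438462 [ 0.634 -0.32   0.178] [[0.045, 0.999, 0.016], [0.999, -0.045, -0.003], [-0.003, 0.016, -1.0]]
((np.float64(0.6339592202268473), np.float64(-0.3188167594824391)), np.float64(87.53863853913725), np.float64(5.981801997092159))
((np.float64(0.44488277171546775), np.float64(0.07357348848322062)), np.float64(48.38582687423573), np.float64(2.9077764098642747))
((np.float64(0.445560090891821), np.float64(0.07133308425764649)), np.float64(47.56673548756095), np.float64(5.720644361866963))
```

View pics/w17.png

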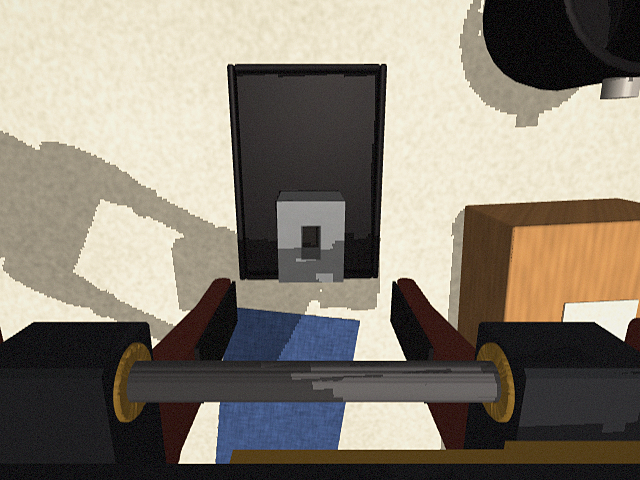

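View pics/scene17.png

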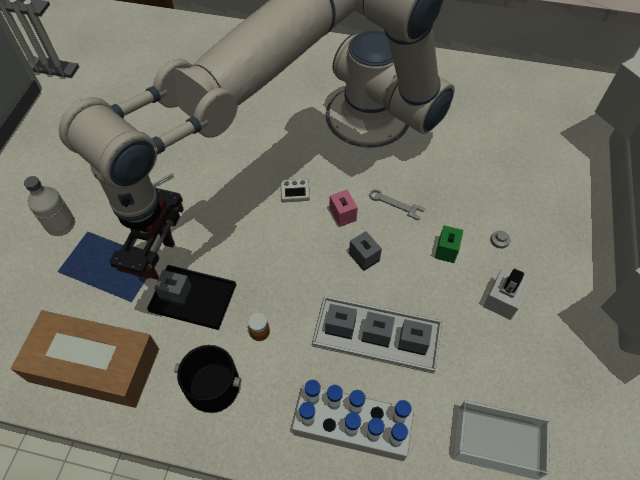

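E is upright in the black tray and B hasn't moved. Last one: B.

Request:
play_rows(commands=[[[0,0,-0.025,0],[0,0,-0.06,0]]])

```text
clock: 46.75
eef_pos: [0.6312, -0.3184, 0.2269]
eef_rot: [[0.045, 0.999, 0.0], [0.999, -0.045, 0.005], [0.005, -0.0, -1.0]]
wrist_force: [1.1, 0.7, -0.2]
width: 0.0702
```

Run:
```python
from h import *
s=readout.sense(); print(np.round(s['eef_rot'],4).tolist(),np.round(s['eef_pos'],4))
go((.4455,.0718,.17),47.6)
```

```text
[[0.0452, 0.999, 0.0001], [0.999, -0.0452, 0.0053], [0.0053, -0.0002, -1.0]] [ 0.6312 -0.3184  0.2269]
t 46.75 ang 87.41 q6 -27.0 ROW [0.3812, -0.2031, 0.059] 39.81 rows>= 10
```

Request:
play_rows(commands=[[[0.381,-0.203,0.059,39.8],[0.381,-0.203,0.059,39.8],[0.381,-0.203,0.059,39.8],[0.381,-0.203,0.059,39.8],[0.381,-0.203,0.059,39.8],[0.381,-0.203,0.059,39.8],[0.381,-0.203,0.059,39.8],[0.381,-0.203,0.059,39.8],[0.381,-0.203,0.059,39.8],[0.381,-0.203,0.059,39.8],[0.381,-0.203,0.059,39.8],[0.381,-0.203,0.059,39.8]]])

```text
clock: 47.95
eef_pos: [0.4457, 0.0708, 0.1691]
eef_rot: [[0.675, 0.738, -0.001], [0.738, -0.675, 0.005], [0.003, -0.004, -1.0]]
wrist_force: [0.4, -0.6, 1.4]
width: 0.0707
```

Run:
```python
from h import *
seek('w18.png',(.4455,.0718),47.6,z=.046,flip=0)
```

```text
[0.446 0.071] 47.23 5.85
[0.4459 0.0706 0.1693]
t 48.0 ang 47.52 q6 47.0 ROW [0.0, 0.0003, 0.1233] 0.29 rows>= 4
```

View pics/w18.png

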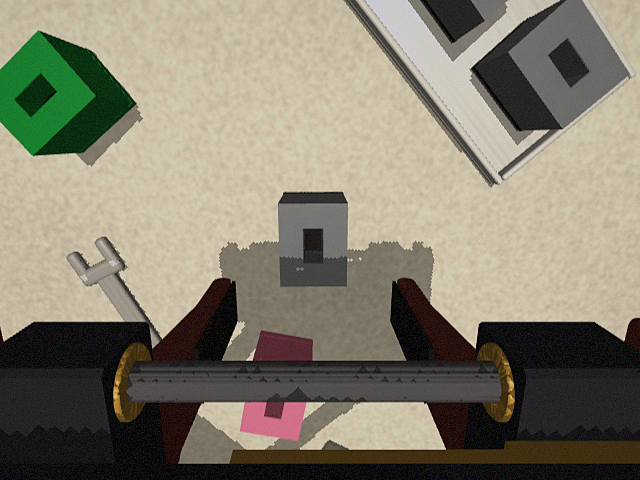

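B is centred between the fingers, with the pink block well behind. Descending and gripping.

Request:
play_rows(commands=[[[0,0,0.03,0],[0,0,0.07,0],[0,0,0.1,0],[0,0,0.115,0],[0,0,0.121,0],[0,0,0.123,0],[0,0,0.123,0],[0,0,0.123,0]]])

```text
clock: 48.8
eef_pos: [0.4468, 0.0712, 0.048]
eef_rot: [[0.675, 0.737, 0.002], [0.737, -0.675, 0.005], [0.005, -0.002, -1.0]]
wrist_force: [0.4, 1.0, -0.3]
width: 0.0703
```

Request:
play_rows(commands=[[[0,0,0,0],[0,0,0,0],[0,0,0,0],[0,0,0,0],[0,0,0,0],[0,0,-0.02,0],[0,0,-0.05,0],[0,0,-0.078,0],[0,0,-0.078,0],[0,0,-0.078,0]]], fingers=-1)

```text
clock: 49.8
eef_pos: [0.4466, 0.0707, 0.1249]
eef_rot: [[0.675, 0.737, 0.001], [0.737, -0.675, 0.005], [0.004, -0.002, -1.0]]
wrist_force: [-0.2, -0.9, -3.9]
width: 0.0455
```

Run:
```python
from h import *
s=readout.sense(); print(s['width'],np.round(s['eef_pos'],4))
go((.6375,-.2465,.122),87.6)
```

```text
0.04547256357769959 [0.4466 0.0707 0.1249]
t 49.8 ang 47.51 q6 47.0 ROW [-0.1049, 0.355, 0.0017] -40.09 rows>= 9
```

Request:
play_rows(commands=[[[-0.01,0.04,0,-5],[-0.025,0.085,0,-10],[-0.04,0.13,0,-15],[-0.052,0.175,0,-20],[-0.065,0.22,0,-25],[-0.078,0.265,0,-30],[-0.092,0.31,0.002,-35],[-0.105,0.355,0.002,-40],[-0.105,0.355,0.002,-40],[-0.105,0.355,0.002,-40],[-0.105,0.355,0.002,-40],[-0.105,0.355,0.002,-40]]])

```text
clock: 51.0
eef_pos: [0.6371, -0.2452, 0.1217]
eef_rot: [[0.042, 0.999, 0.001], [0.999, -0.042, 0.005], [0.005, 0.001, -1.0]]
wrist_force: [-0.1, -0.5, -3.7]
width: 0.0461
```

Run:
```python
from h import *
go((.6375,-.2465,.0535),87.6); shot('wrist','w19.png'); shot('scene','s19.png')
```

```text
t 51.0 ang 87.57 q6 -21.6 ROW [-0.0017, 0.0004, 0.0682] -0.03 rows>= 3
```

View pics/w19.png

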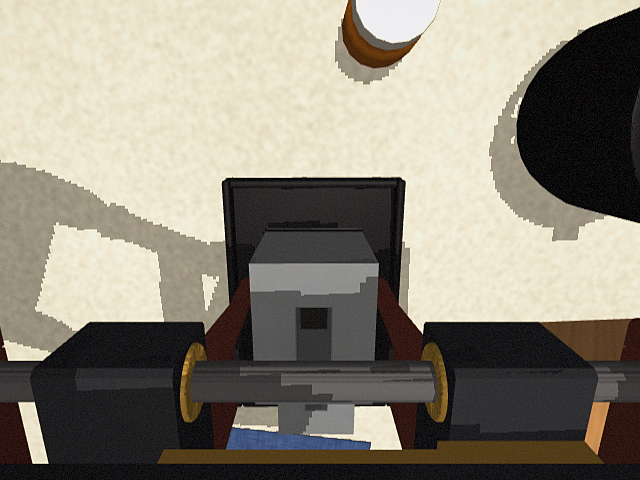

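View pics/s19.png

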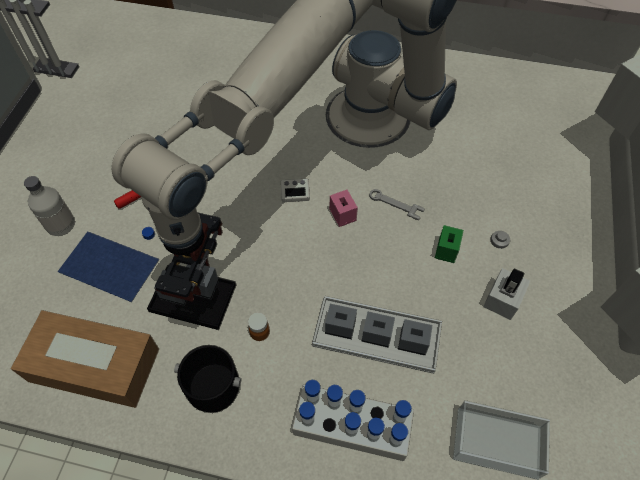

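Run:
```python
from h import *
ct=optics.camera_model('top');cw=optics.camera_model('wrist')
for h in (0,.06,.1): print(h,[back(ct,u,h)[:2].round(3).tolist() for u in [(358,144),(380,120),(336,118)]],[back(cw,u,h)[:2].round(3).tolist() for u in [(517,130),(565,205)]])
```

```text
0 [[0.776, -0.172], [0.839, -0.235], [0.852, -0.12]] [[0.772, -0.176], [0.809, -0.226]]
0.06 [[0.751, -0.166], [0.812, -0.226], [0.824, -0.116]] [[0.741, -0.176], [0.769, -0.215]]
0.1 [[0.735, -0.162], [0.795, -0.221], [0.806, -0.114]] [[0.721, -0.176], [0.743, -0.207]]
```

The pot clears the gripper body by about 25 mm. Lowering B.

Request:
play_rows(commands=[[[-0.001,0,0.02,0],[-0.001,0,0.04,0],[-0.001,0,0.055,0],[-0.001,0,0.063,0],[-0.001,0,0.067,0],[-0.001,0,0.069,0],[-0.001,0,0.069,0],[-0.001,0,0.069,0]]])

```text
clock: 51.9
eef_pos: [0.6379, -0.2463, 0.0546]
eef_rot: [[0.042, 0.999, 0.004], [0.999, -0.042, 0.004], [0.004, 0.004, -1.0]]
wrist_force: [-0.0, -0.3, -2.7]
width: 0.0459
```

Request:
play_rows(commands=[[[0,0,0,0],[0,0,0,0],[0,0,0,0],[0,0,0,0],[0,0,-0.01,0],[0,0,-0.03,0],[0,0,-0.06,0],[0,0,-0.1,0],[0,0,-0.14,0],[0,0,-0.14,0]]], fingers=0.6)

```text
clock: 52.9
eef_pos: [0.6394, -0.2477, 0.2043]
eef_rot: [[0.042, 0.999, 0.016], [0.999, -0.042, -0.002], [-0.001, 0.016, -1.0]]
wrist_force: [0.4, 0.1, 0.9]
width: 0.0703
```

Run:
```python
from h import *
im=shot('wrist','w20.png'); cm=optics.camera_model('wrist'); s=readout.sense(); print(s['clock'],s['width'],np.round(s['eef_pos'],3))
print(blockfit(im,cm,(.637,-.246),88,z=.061))
go((.45,-.05,.3))
```

```text
52.95 0.07033475581043107 [ 0.639 -0.247  0.201]
((np.float64(0.6368770576131687), np.float64(-0.2460221193415638)), np.float64(86.95841931687636), np.float64(6.0))
t 52.95 ang 87.57 q6 -21.7 ROW [0.1893, -0.1958, -0.1017] 0 rows>= 7
```

View pics/w20.png

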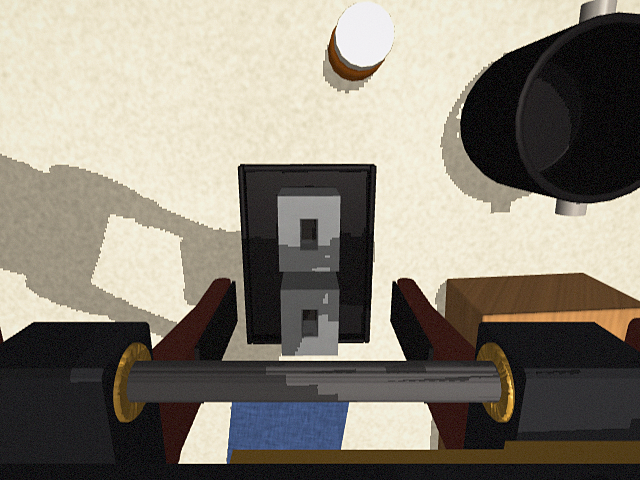

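Both hardened adapters are in the black tray. Moving clear for the final checks.

Request:
play_rows(commands=[[[0,0,-0.05,0],[0.04,-0.04,-0.1,0],[0.08,-0.08,-0.1,0],[0.12,-0.12,-0.1,0],[0.16,-0.16,-0.1,0],[0.19,-0.196,-0.1,0],[0.25,-0.2,-0.1,0],[0.3,-0.2,-0.1,0],[0.35,-0.2,-0.1,0],[0.4,-0.2,-0.1,0],[0.4,-0.2,-0.1,0],[0.4,-0.2,-0.1,0]]])

```text
clock: 54.15
eef_pos: [0.4536, 0.1647, 0.2968]
eef_rot: [[0.036, 0.999, 0.009], [0.999, -0.036, 0.001], [0.001, 0.009, -1.0]]
wrist_force: [0.0, -0.5, 0.4]
width: 0.0702
```

Run:
```python
from h import *
shot('wrist','w21.png'); cw=optics.camera_model('wrist')
ims={c:shot(c,c+'21.png') for c in ['top','scene']}
s=readout.sense(); print(s['clock'],np.round(s['eef_pos'],3),np.round(s['wrist_force'],1))
for cam in ['top','scene']:
    cm=optics.camera_model(cam)
    for n,xy,a in [('A',(.632,.211),90),('C',(.631,.134),90),('D',(.631,.055),90),('B',(.637,-.246),87.6),('E',(.634,-.319),87.6)]:
        c,a,v=blockfit(ims[cam],cm,xy,a,z=.061,rng=.009); print(cam,n,np.round(c,4),round(a,1),round(v,2))
    for th in ['jar','knurled_nut','hexdriver','gauge']:
        print(th,[(round(d['p'],2),np.round(d['centre'],3).tolist()) for d in nets.boxes_of(cam,th)[:1]])
```

```text
54.3 [0.455 0.16  0.298] [ 0.8  0.5 -0.2]
top A [0.6351 0.2043] 87.6 1.33
top C [0.6323 0.1335] 89.2 2.76
top D [0.6324 0.0552] 89.0 2.86
top B [ 0.6381 -0.246 ] 89.0 2.84
top E [ 0.6352 -0.3217] 86.2 2.59
jar [(0.65, [0.673, -0.113, 0.061])]
knurled_nut [(0.57, [0.33, 0.374, 0.013])]
hexdriver [(0.55, [0.409, -0.507, 0.02])]
gauge [(0.61, [0.478, 0.385, 0.106])]
scene A [0.6323 0.2111] -89.7 5.7
scene C [0.6323 0.1335] 88.5 5.29
scene D [0.6317 0.0536] 88.3 5.03
scene B [ 0.6379 -0.2474] 87.3 5.61
scene E [ 0.6351 -0.3205] 87.0 5.63
jar [(0.85, [0.69, -0.108, 0.061])]
knurled_nut [(0.48, [0.34, 0.374, 0.014])]
hexdriver [(0.79, [0.414, -0.515, 0.016])]
gauge [(0.73, [0.502, 0.389, 0.099])]
```

View pics/w21.png

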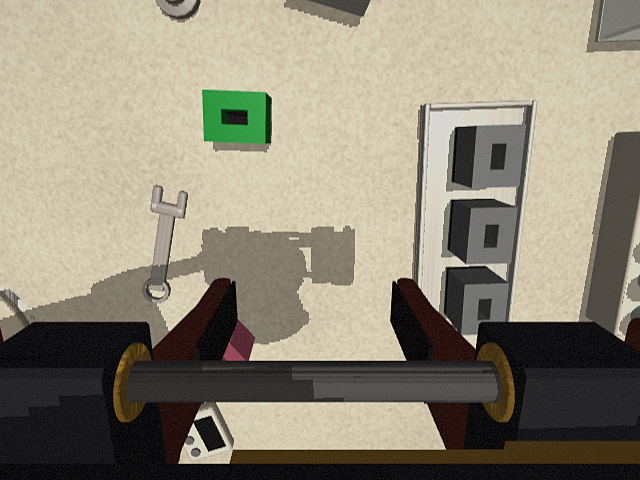

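View pics/scene21.png

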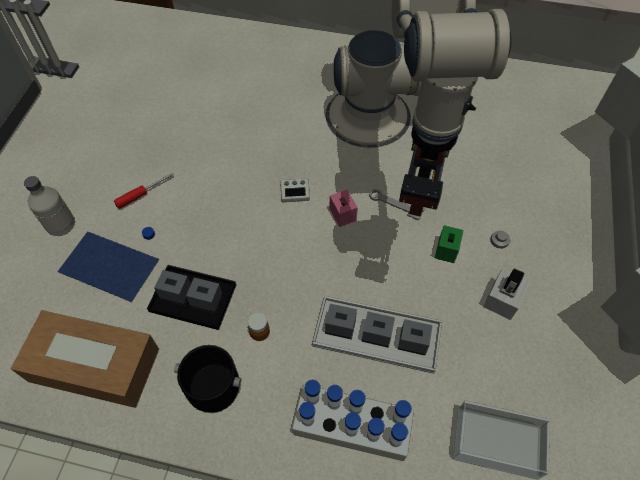

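Run:
```python
from station import env
print(env.hand_in())
```

```text
the job is handed in; nothing more can be done
None
```

I gauged all five adapters with the collar seated and sorted them, and put the gauge back in its stand. I handed the job in at about 54.5 s of the 208 s allowed; the hand-in gives no verdict.

- **Readings:** Three cushions were sound, with the pointer only just risen. Two were hardened, with the pointer up about four times as far.
- **Placement:** The three sound adapters are upright in the long aluminium tray and the two hardened ones in the short black tray. Their measured positions are well inside the limits.
- **Gauge:** It was released at the height it was picked from and about 1.6 mm from that spot sideways. The wrist picture after release showed it upright with its collar on the block.
- **Bystanders:** The jar, nut and screwdriver showed up where they started, to within about 4 mm. The green and pink look-alikes were not touched, and I saw no adapter get knocked.

**Checks that disagreed:**
- The top camera's last fit of one sound adapter in the long tray was poor and about 7 mm off in y. The scene camera and the wrist view after placing agreed on its position, so I trusted those.
- The top and scene cameras differed by up to 10 mm on where the trays are, so I used close-up wrist views to place the adapters.
- The tool tilt crept up to about 1.8° during the work. I brought it back down, and all the adapters stood flat once released.

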